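Pin the vacuum chamber's lid keeper

ROBOT

A 7-joint arm with a two-finger parallel gripper is mounted at the origin on the work surface. World frame = base frame: x ahead of the robot, y to its left, z up, the work surface at z = 0. Lengths are in mm, angles in rad, forces in N, time in s.
With the tool pointing down it reaches from about 425 to 875 mm from the base axis. Payload 4.7 kg.
Tool frame: the origin (TCP) lies at the very end of the fingers, on their centre line; the grasp point (between the pads) lies 19 mm behind it; x points along the fingers, z is the direction in which the jaws open and shut, and the axes are right-handed (so a half turn about x gives the same grasp; the last joint's range is limited). The gripper opens to 87 mm and grips with 3 to 60 N. Pads are 19 mm wide; open, the fingers measure 117 mm over their backs; the gripper's body (75 mm by 190 mm) begins 51 mm behind the grasp point.
Start: joints at [1.358, 0.321, -0.07, 1.45, 0.023, 1.371, -0.057], TCP at [146.136, -633.382, 193.987] pointing down, gripper open.
Joint ranges: [-2.86, 2.86], [-0.3, 2.09], [-1.38, 1.24], [0.06, 2.45], [-1.56, 4.7], [0.09, 2.05], [-2.69, 2.69]. Speed limits (rad/s): [2.57, 2.57, 3.14, 3.14, 3.14, 3.14, 3.14].

INTERFACE

Orientations are given as a unit quaternion [x, y, z, w].
In Python, from workcell import manip gives the robot as it stands.
- The arm moves only by the tool servo_tool, never from a script. Its argument "rows" is a list of rows, each a list of 5 numbers: the shift along the tool's x, y, z in mm, then the turn about the tool's x in degrees, then the finger opening in mm, from 0 to 87. In form: [[dx, dy, dz, twist, fingers], ...]. A call has 1 to 12 rows; each row shifts and turns the commanded pose from where the row before left it, along the tool's axes as they then stand; what a row does not reach is not made up. A row lasts 1/10 s, in which the tool goes at most 50 mm and 8.59 degrees, less where a joint would pass 70% of its speed; a pose out of reach is approached as far as the arm can. A call with a gripper value outside its range is refused whole. The fingers move at their own pace and stop on an object; "force" is the grip in N (left out, the last holds). Time passes only in rows, so rows that do not move let the fingers close. It gives the time, the measured TCP pose, the force and the opening at its end, in the units of the state.
- manip.get_obs(): the state, without advancing time (a new reading comes with each control period).
- manip.camera(name): name is "side" or "top"; returns the picture (420x560x3 uint8, red, green, blue); there is no depth.
- manip.camera_info(name): a dict with "vertical_fov" (degrees; the focal length in pixels is half the picture's height over the tangent of half this angle, whatever the lens; pixels are square), "cx", "cy" (the principal point, pixels), "rvec" (rotation vector, rad) and "tvec" (3), from world to camera coordinates, as OpenCV has them. Camera axes: x right, y down, z forward; pixel columns grow to the right and rows downward; lengths in mm; the calibration is good to about 2 mm. A picture is of the moment at which its call begins. camera_info takes no time and is no camera call.
- manip.finish_job(): hands the job in, once; it reports no verdict.
The state is a dict: "t": time; "joints": joint angles; "dq": joint speeds; "tau": joint torques, N m; "position": TCP position; "ee_rot": TCP orientation; "force": force on the tool from outside, world axes, zero at the start; "wrist_torque": the same for the moment, N m; "grip_width": finger opening in mm.
Only numpy, scipy, OpenCV 4.12 (cv2) and the standard library are available. Lean on these libraries where they do the work, as an engineer would, in place of code of your own. Each camera call takes 0.05 s, during which the arm holds its last target.

TASK

Lock the vacuum chamber's lid with the ring pin: push the pin gently, shank first, through the cross-hole of the upright keeper stud from the stud's free side towards the chamber until its head bears on the stud, then swing the ring over the top of the stud and down until it snaps in place under the pin's nose. The stud's height was set by hand and is not known, so feel for the hole and never force the pin or press hard on the chamber. Let go, and leave the rest of the bench undisturbed.

Things in the scene. Friction and masses are not known exactly. Their poses are not given: they have to be found in the camera images.
- chamber: Fixed vacuum chamber: clear box on an aluminium base plate, red gasket, clear lid, 220 x 230 mm, lid top 114 mm above the bench; origin under its middle. A forked steel lug on the lid surrounds the keeper stud, a square upright 20 x 20 mm steel bar 125 mm in front (-x) of the origin. Gauge and valve stand on the lid 160 mm or more beyond the stud; nothing else is above the lug.
- lug (a point): Point on the stud's vertical axis, level with the lug's upper face, 119 mm above the bench. x points level from the stud to the chamber's middle: the direction in which the pin goes in; z is up; the stud's faces are square to x and y, its front face is 10 mm in front (-x). The lug reaches 23 mm in front of this point.
- stud_foot (a point): Foot of the keeper stud on its axis, 12 mm above the bench; axes as for lug. The stud's flat top is 36 to 56 mm above lug: set to a new height each time and locked (it does not give), not measured; find it by touch or eye. An 11.6 mm round hole runs through along x, its axis 22 mm below the top (14 to 34 mm above lug). A 12 x 12 mm ledge on the front face, 8.8 mm below it, carries the pin's head.
- pin_head (a point): Ring pin, 0.12 kg, lying on the bench. Square head 34 mm long (along x), 16 x 16 mm across; round shank 10 mm in diameter, 36.5 mm long, the last 12 mm tapering to a round 6 mm nose. Point on the pin's axis in the head, 12 mm behind the shoulder where the shank begins, 8 mm above the underside. x points to the tip, z up. Sides (16 mm apart along y) free to grasp up to 24 mm behind the shoulder.
- pin_tip (a point): End of the pin's sprung nose, 48.5 mm along x from pin_head; the nose gives up to 3 mm along x against 4.5 to 9 N. With the pin home it stands 26.5 mm beyond the stud's axis and pin_head 22 mm before it.
- ring_tab (a point): Middle of the ring's thumb tab (16 x 18 x 4 mm), 76 mm from the ring's hinge. The ring is a loop of 4 mm wire, 52 mm wide, hinged across the head 29 mm behind the shoulder (17 mm behind pin_head), axis along the pin's y; its far wire is 66 mm from the hinge, the tab beyond it. Open, it slants up and back from the head; shut, it lies almost flat round stud and pin, far wire under the nose.
- ring (a joint): Swing of the ring about its hinge, rad: 0 open (126 degrees from the shank, up and back), 0.63 square to the pin, 2.2 level with it, 2.3 shut. It is stiff (0.4 N at the tab) and stays where it is left. From about 2.14 the far wire rests on the sprung nose; pressed down at the tab with some 4 to 6 N it snaps past the nose and stays under it. It clears the stud's top on the way.
- dish_c (a point): Shallow glass dish, 64 mm across, 22 mm high; this point is 11 mm up on its axis. To be left alone.
- jar_c (a point): White plastic jar, 40 mm across, 55 mm high; point at mid height. To be left alone.
- beaker_c (a point): Glass beaker, 60 mm across, 65 mm high; point at mid height. To be left alone.
- plain_c (a point): Spare plain pin without a ring, 53 mm long with a square 18 mm head, lying on the bench; point on its axis at mid shank. To be left alone.
- seal_c (a point): Red rubber sealing ring, 52 mm across, 6 mm thick, lying on the bench; point at its centre. To be left alone.
- coupling_c (a point): Brass hose coupling standing on end, 24 mm across, 36 mm high; point at mid height. To be left alone.
- weight_c (a point): Steel calibration weight with a knob, 28 mm across, 42 mm high; point at mid height. To be left alone.

How it is judged (in metres and radians):
On the way:
1. the pin is right through the stud, its head on the stud, with the ring still open (x of pin_head in the frame of lug between -0.026 and -0.018 m and x of pin_tip in the frame of lug above 0.018 m and y of pin_head in the frame of lug between -0.005 and 0.005 m and z of pin_head in the frame of lug between 0.01 and 0.037 m and angle between the x axis of pin_head and the x axis of lug, either way round below 0.15 rad and value of joint ring below 0.8 rad), for 0.2 s.
At the end, for the whole second after the job is handed in: The pin is through the stud's cross-hole in the direction towards the chamber, head within 4 mm of the stud, pin square to it within 0.15 rad, ring snapped past the nose (joint above 2.24), everything at rest and released (x of pin_head in the frame of lug between -0.026 and -0.018 m and x of pin_tip in the frame of lug above 0.018 m and y of pin_head in the frame of lug between -0.005 and 0.005 m and z of pin_head in the frame of lug between 0.01 and 0.037 m and angle between the x axis of pin_head and the x axis of lug, either way round below 0.15 rad and value of joint ring above 2.24 rad and linear speed of pin below 0.02 m/s); the robot touches nothing.
It fails at once if the pin or its ring is forced against the stud or chamber with more than 40 N (contact force between pin and chamber above 40 N).
It fails at once if the robot presses on the chamber, its lug or stud with more than 40 N (contact force between any of the fingers, the arm and chamber above 40 N).
It fails at once if a bystander is moved by more than 20 mm (distance of any of dish_c, jar_c, beaker_c, plain_c, seal_c, coupling_c, weight_c from where it was at the start of the episode above 0.02 m).
It also fails if it takes over 72 s, if anything falls off the work surface, if the arm or the gripper's body presses on something with over 40 N, if the wrist force passes 120 N, or if a joint passes its speed limit or range.

## Working session

There is one attempt and no reset: what is moved stays moved. The work goes in short steps, Python scripts to look and compute and a tool call to move; the robot and the scene stay as the last step left them, time stands still between calls to the robot, and variables do not carry over. Pictures are saved under pics/ and viewed, and the job is handed in when it is done.

Besides the shell and the picture viewer there is one more tool, called after "Emit:" by a JSON object that holds its "op" and its "data". servo_tool: Moves the arm, as the interface text tells. Its arguments: {"type":"object","properties":{"rows":{"type":"array","items":{"type":"array","items":{"type":"number"}}},"force":{"type":"number"}},"required":["rows"]}

```bash
ls; mkdir -p pics; python3 - <<'E'
from workcell import manip
import cv2
o=manip.get_obs(); print(o)
for n in("side","top"):
    im=manip.camera(n); cv2.imwrite(f"pics/{n}0.png",im[:,:,::-1]); print(manip.camera_info(n))
E
```

```text
pics
{'t': 0.0, 'joints': array([ 1.35812189,  0.32182254, -0.07010095,  1.45169221,  0.02258279,
        1.37077522, -0.05687329]), 'dq': array([-0.00032954,  0.00028971,  0.00094637, -0.00012391, -0.00079082,
       -0.00139404,  0.00056069]), 'tau': array([-6.69310903e-04, -4.91292465e+01, -4.04019020e-01, -3.12529635e+01,
       -6.40267530e-02,  4.36871743e-02,  1.70898452e-04]), 'position': array([ 145.97119325, -632.77138192,  192.85333505]), 'ee_rot': array([ 0.44059663,  0.55392142, -0.43979858,  0.55283168]), 'force': array([ 0.60798847, -0.61728908, -0.36103887]), 'wrist_torque': array([ 0.0148694 , -0.03965195, -0.01832717]), 'grip_width': 86.91217248498357}
{'vertical_fov': 52.9491181094863, 'cx': 282.7079774158934, 'cy': 206.12436202129356, 'rvec': array([ 2.41776258, -0.46200911,  0.1926706 ]), 'tvec': array([-531.0241088 ,  190.42340974,  947.18369739])}
{'vertical_fov': 43.69602060638852, 'cx': 291.90310531031076, 'cy': 211.74031131873332, 'rvec': array([ 2.09143395, -2.1144257 ,  0.22769515]), 'tvec': array([4.75956970e-01, 5.69439263e+02, 1.23269332e+03])}
```

View pics/side0.png

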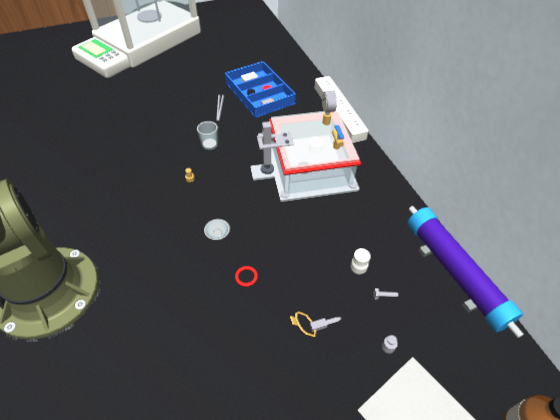

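View pics/top0.png

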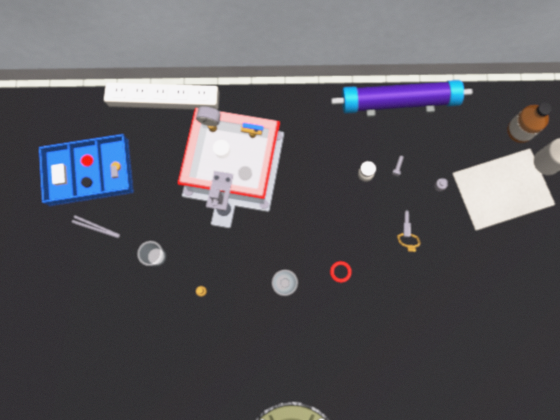

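```bash
cat > h.py <<'E'
from workcell import manip
import numpy as np, cv2
from scipy.spatial.transform import Rotation as R
def cam(n):
    i=manip.camera_info(n); f=210/np.tan(np.radians(i['vertical_fov']/2))
    K=np.array([[f,0,i['cx']],[0,f,i['cy']],[0,0,1]]); Rm=R.from_rotvec(i['rvec']).as_matrix(); return K,Rm,np.array(i['tvec'])
def proj(n,P):
    K,Rm,t=cam(n); p=K@(Rm@np.array(P,float)+t); return p[:2]/p[2]
def ray(n,uv):
    K,Rm,t=cam(n); d=Rm.T@np.linalg.inv(K)@np.array([uv[0],uv[1],1.]); return -Rm.T@t,d/np.linalg.norm(d)
def plane(n,uv,z):
    o,d=ray(n,uv); return o+d*(z-o[2])/d[2]
def tri(uvs,uvt):
    o1,d1=ray('side',uvs);o2,d2=ray('top',uvt)
    s=np.linalg.lstsq(np.c_[d1,-d2],o2-o1,rcond=None)[0]
    a,b=o1+d1*s[0],o2+d2*s[1]; return (a+b)/2,np.linalg.norm(a-b)
def shot(n,name,c=None,w=60,s=8):
    im=manip.camera(n)[:,:,::-1].copy(); cv2.imwrite(f'pics/{name}_full.png',im)
    if c is not None:
        x0,y0=int(c[0]-w/2),int(c[1]-w/2); x0=max(x0,0);y0=max(y0,0)
        cr=im[y0:y0+w,x0:x0+w]; cr=cv2.resize(cr,None,fx=s,fy=s,interpolation=cv2.INTER_CUBIC)
        for k in range(0,w,10):
            cv2.putText(cr,str(x0+k),(k*s,10),0,.35,(0,255,255),1);cv2.putText(cr,str(y0+k),(0,k*s+10),0,.35,(0,255,255),1)
        cv2.imwrite(f'pics/{name}.png',cr)
    return im
E
python3 - <<'E'
from h import *
for n in('side','top'):
    print(n,proj(n,[0,0,0]),proj(n,[146,-633,194]),proj(n,[500,0,0]), ray(n,(280,210)))
im={n:cv2.imread(f'pics/{n}0.png') for n in('side','top')}
def crop(n,x0,y0,w,h,s,name):
    cr=cv2.resize(im[n][y0:y0+h,x0:x0+w],None,fx=s,fy=s,interpolation=cv2.INTER_CUBIC);
    for k in range(0,w,10): cv2.putText(cr,str(x0+k),(k*s,10),0,.35,(0,255,255),1)
    for k in range(0,h,10): cv2.putText(cr,str(y0+k),(0,k*s+10),0,.35,(0,255,255),1)
    return cr
a=crop('side',280,300,70,50,10,'');cv2.imwrite('pics/pin_side.png',a)
a=crop('top',385,200,50,55,10,'');cv2.imwrite('pics/pin_top.png',a)
a=crop('side',245,110,75,75,8,'');cv2.imwrite('pics/stud_side.png',a)
a=crop('top',180,150,75,75,8,'');cv2.imwrite('pics/stud_top.png',a)
E
```

```text
side [ 46.30869825 290.89632633] [142.60078276 643.52430026] [256.13620286 226.33114946] (array([ 305.64035852, -615.33654881,  862.17720838]), array([ 0.24423977,  0.57978104, -0.7773036 ]))
top [292.10533665 453.69173523] [599.77759278 395.95255313] [290.07956833 243.56915891] (array([ 286.29083861,  -10.11375456, 1327.30154094]), array([ 0.22193203,  0.0260483 , -0.97471414]))
```

View pics/pin_side.png

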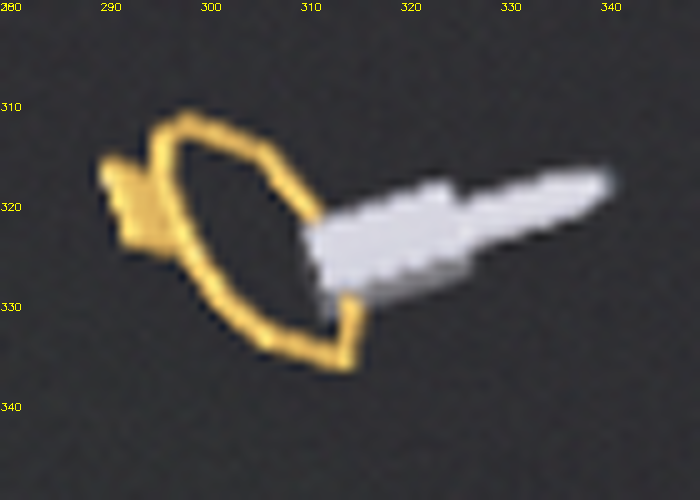

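View pics/pin_top.png

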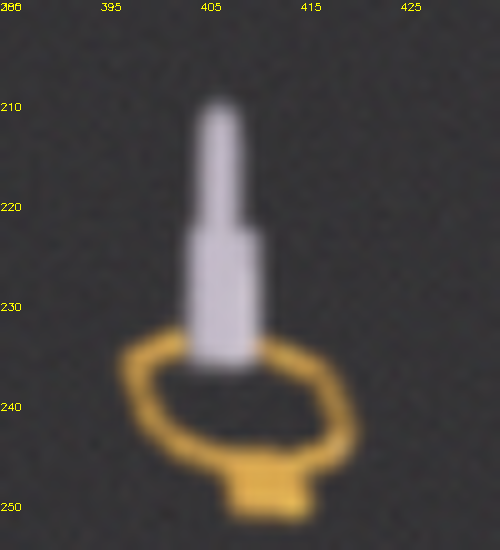

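View pics/stud_side.png

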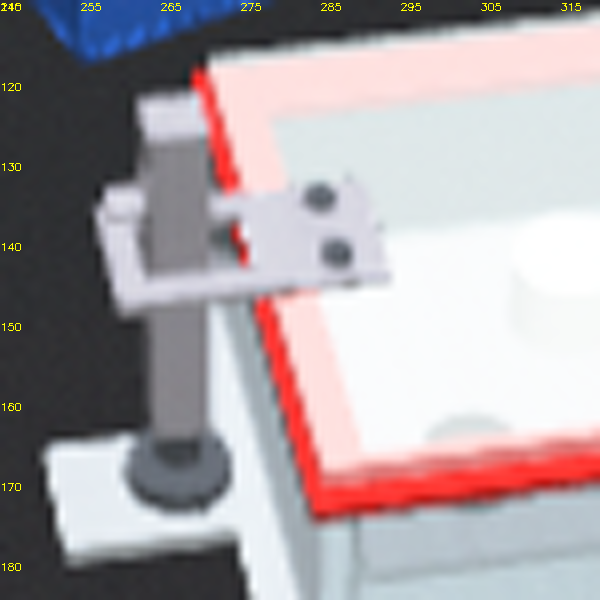

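View pics/stud_top.png

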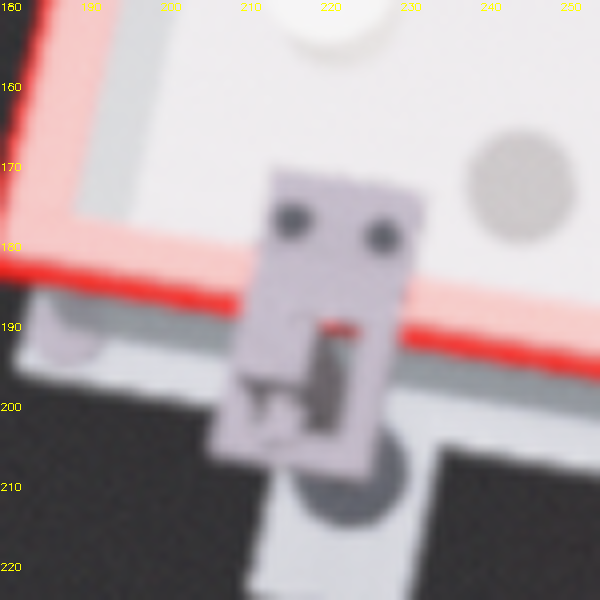

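```bash
python3 - <<'E'
from h import *
T={'FL':(205.5,205.5),'FR':(225.5,209),'BL':(213.5,170.5),'BR':(231.5,173.5)}
P={k:plane('top',v,119) for k,v in T.items()}
for k in P: print(k,P[k].round(1),proj('side',P[k]).round(1))
d=lambda a,b:(np.linalg.norm(P[a]-P[b]).round(1),np.degrees(np.arctan2(*(P[b]-P[a])[1::-1])).round(1))
print(d('FL','FR'),d('BL','BR'),d('FL','BL'),d('FR','BR'))
# red gasket front edge, top view: fit line
im=cv2.imread('pics/top0.png');hsv=cv2.cvtColor(im,cv2.COLOR_BGR2HSV)
m=cv2.inRange(hsv,(0,120,150),(8,255,255))|cv2.inRange(hsv,(172,120,150),(180,255,255))
m[:, :170]=0;m[:,295:]=0;m[220:]=0
cv2.imwrite('pics/m.png',m)
for (x0,x1,excl) in((190,265,(205,232)),):
    xs=[];ys=[]
    for x in range(x0,x1):
        if excl[0]<x<excl[1]: continue
        c=np.where(m[170:215,x])[0]
        if len(c): xs.append(x);ys.append(170+c.max())
    p=np.polyfit(xs,ys,1);r=np.polyval(p,xs)-ys;print(p,np.abs(r).max())
    a,b=[plane('top',(x,np.polyval(p,x)),110) for x in(190,265)];dd=b-a;print('front edge dir',np.degrees(np.arctan2(dd[1],dd[0])))
# stud foot nut
for n,uv in(('top',(222,207)),('side',(267,168))): print(n,[plane(n,uv,z).round(1) for z in(12,20)])
# stud top
for z in(155,165,175): print(z,plane('side',(265.8,123.2),z).round(1),plane('top',(215,192),z).round(1))
E
```

```text
FL [574.4 198.9 119. ] [255.9 135.1]
FR [565.3 151.3 119. ] [258.8 147.4]
BL [660.8 181.8 119. ] [288.5 131.5]
BR [652.8 138.4 119. ] [292.  142.4]
(np.float64(48.5), np.float64(-100.8)) (np.float64(44.2), np.float64(-100.5)) (np.float64(88.1), np.float64(-11.2)) (np.float64(88.4), np.float64(-8.4))
[  0.16956484 153.39706981] 1.1621883693204609
front edge dir -100.56123215290962
top [array([595.4, 174.7,  12. ]), array([593.6, 173.6,  20. ])]
side [array([595.2, 173.5,  12. ]), array([592.5, 166.1,  20. ])]
155 [601.  194.1 155. ] [597.7 171.5 155. ]
165 [596.8 182.6 165. ] [595.  169.9 165. ]
175 [592.7 171.2 175. ] [592.4 168.4 175. ]
```

```bash
python3 - <<'E'
import cv2
a=cv2.imread('pics/side0.png')[115:175,245:300];cv2.imwrite('pics/s1.png',cv2.resize(a,None,fx=10,fy=10,interpolation=cv2.INTER_NEAREST))
a=cv2.imread('pics/top0.png')[165:220,195:250];cv2.imwrite('pics/t1.png',cv2.resize(a,None,fx=10,fy=10,interpolation=cv2.INTER_NEAREST))
E
```

```text
(no output)
```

View pics/s1.png

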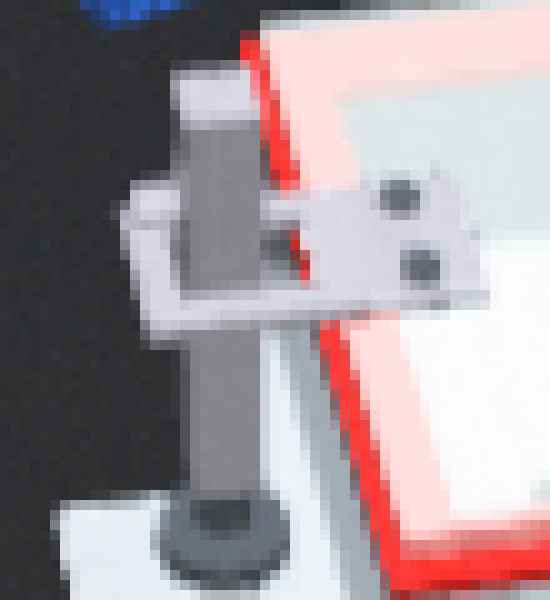

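View pics/t1.png

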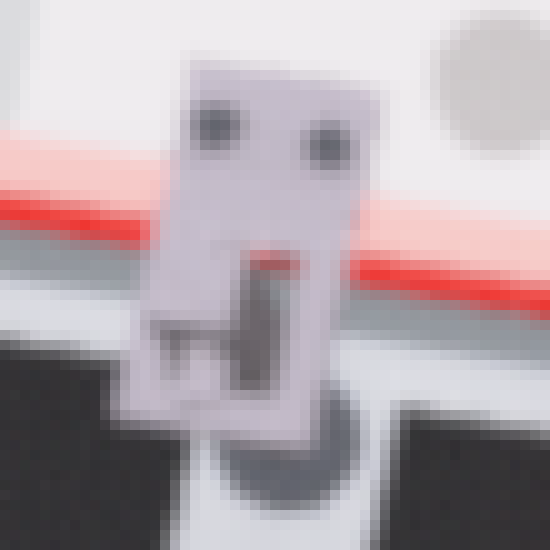

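```bash
python3 - <<'E'
from h import *
h=0.45
S=lambda x,y:(245+x/10-h,115+y/10-h); T=lambda x,y:(195+x/10-h,165+y/10-h)
L={'FL':T(110,415),'FR':T(315,452),'BL':T(190,60),'BR':T(380,95)}
P={k:plane('top',v,119) for k,v in L.items()}
for k in P: print(k,P[k].round(1))
L2={'FL':S(120,195),'FR':S(148,330),'BR':S(488,290)}
for k in L2: print('side z~119',k,plane('side',L2[k],119 if k!='FR' else 116).round(1))
c=np.mean([P[k][:2] for k in P],0);print('lug centre',c)
ax=((P['BL']+P['BR'])-(P['FL']+P['FR']))/2; lat=((P['FR']+P['BR'])-(P['FL']+P['BL']))/2
print('len',np.linalg.norm(ax),np.linalg.norm(lat),'yaw',np.degrees(np.arctan2(ax[1],ax[0])),np.degrees(np.arctan2(lat[1],lat[0]))+90)
yaw=np.radians(-10.3);u=np.array([np.cos(yaw),np.sin(yaw)]);v=np.array([-u[1],u[0]])
f=(P['FL']+P['FR'])[:2]/2;print('stud from lug front',f+23*u)
tt=[S(170,70),S(250,65),S(260,122),S(182,130)];cs=np.mean(tt,0)
for z in(160,165,168,170,172,175): 
    q=[plane('side',p,z) for p in tt]; print(z,plane('side',cs,z).round(1),[np.linalg.norm(q[i]-q[i-1]).round(1) for i in range(4)])
# stud's front-right face edges below lug, side
for uv in (S(190,400),S(262,400)): print(uv)
nut=[plane('top',T(290,445),z).round(1) for z in(12,20)];print(nut,[plane('side',S(225,535),z).round(1) for z in(12,20)])
# predicted stud
for ct in((592.5,172),(593,173),(594,174)):
  ct=np.array(ct)
  for z in(119,168,175):
    print(ct,z,'side',[tuple(((proj('side',[*(ct+10*a*u+10*b*v),z])+h-[245,115])*10).round(0)) for a,b in((-1,1),(1,1),(1,-1),(-1,-1))],'top',[tuple(((proj('top',[*(ct+10*a*u+10*b*v),z])+h-[195,165])*10).round(0)) for a,b in((-1,1),(1,1),(1,-1),(-1,-1))])
E
```

```text
FL [573.1 198.7 119. ]
FR [563.5 149.9 119. ]
BL [660.7 181.7 119. ]
BR [651.4 135.8 119. ]
side z~119 FL [577.4 202.2 119. ]
side z~119 FR [567.5 153.4 116. ]
side z~119 BR [654.3 133.2 119. ]
lug centre [612.16388199 166.55256926]
len 89.1337171727725 48.30265248395741 yaw -10.063669074975321 -11.28378162135077
stud from lug front [590.91207689 170.22783917]
160 [598.2 184.3 160. ] [np.float64(23.9), np.float64(20.8), np.float64(22.8), np.float64(20.1)]
165 [596.1 178.6 165. ] [np.float64(23.8), np.float64(20.6), np.float64(22.6), np.float64(20.0)]
168 [594.9 175.2 168. ] [np.float64(23.7), np.float64(20.5), np.float64(22.5), np.float64(19.9)]
170 [594.  172.9 170. ] [np.float64(23.6), np.float64(20.5), np.float64(22.4), np.float64(19.8)]
172 [593.2 170.6 172. ] [np.float64(23.5), np.float64(20.4), np.float64(22.4), np.float64(19.8)]
175 [592.  167.2 175. ] [np.float64(23.4), np.float64(20.3), np.float64(22.3), np.float64(19.7)]
(263.55, 154.55)
(270.75, 154.55)
[array([590. , 170.6,  12. ]), array([588.1, 169.5,  20. ])] [array([595.2, 173.3,  12. ]), array([592.5, 165.9,  20. ])]
[... 2404 characters left out ...]
loat64(375.0))]
[594 174] 168 side [(np.float64(168.0), np.float64(80.0)), (np.float64(245.0), np.float64(71.0)), (np.float64(260.0), np.float64(121.0)), (np.float64(182.0), np.float64(130.0))] top [(np.float64(133.0), np.float64(310.0)), (np.float64(151.0), np.float64(227.0)), (np.float64(236.0), np.float64(241.0)), (np.float64(219.0), np.float64(325.0))]
[594 174] 175 side [(np.float64(168.0), np.float64(58.0)), (np.float64(245.0), np.float64(49.0)), (np.float64(260.0), np.float64(99.0)), (np.float64(181.0), np.float64(109.0))] top [(np.float64(128.0), np.float64(303.0)), (np.float64(146.0), np.float64(219.0)), (np.float64(232.0), np.float64(233.0)), (np.float64(214.0), np.float64(317.0))]
```

```bash
python3 - <<'E'
from h import *
h=.45
o=manip.get_obs();M=R.from_quat(o['ee_rot']).as_matrix();print(M.round(3))
S=lambda x,y:(280+x/10-h,300+y/10-h); T=lambda x,y:(385+x/10-h,200+y/10-h)
print('top tip',plane('top',T(220,100),8).round(1),'shoulder',plane('top',T(225,228),16).round(1),plane('top',T(221,222),8).round(1),'rear',plane('top',T(227,362),8).round(1))
print('side tip',plane('side',S(612,182),8).round(1),'shoulder shank',plane('side',S(468,232),8).round(1),'head top near corners',plane('side',S(440,182),16).round(1),plane('side',S(470,215),16).round(1))
print('side rear far top',plane('side',S(305,228),16).round(1),'near',plane('side',S(322,293),16).round(1))
E
python3 - <<'E'
from h import *
for n,f in(('side','side0'),('top','top0')):
    im=cv2.imread(f'pics/{f}.png');hsv=cv2.cvtColor(im,cv2.COLOR_BGR2HSV)
    m=cv2.inRange(hsv,(0,0,120),(180,60,255)); k,l,s,c=cv2.connectedComponentsWithStats(m)
    for i in range(1,k):
        if 60<s[i][4]<500 : 
            P=plane(n,c[i],8)
            if abs(P[0]-530)<150 and -350<P[1]<-100:
                ys,xs=np.where(l==i);Q=np.array([plane(n,(x,y),8)[:2] for x,y in zip(xs,ys)])
                w,V=np.linalg.eigh(np.cov(Q.T));print(n,s[i],P.round(1),'axis',np.degrees(np.arctan2(*V[::-1,1])),(Q@V[:,1]).ptp() if hasattr(Q,'ptp') else np.ptp(Q@V[:,1]))
E
```

```text
[[-0.001  0.974  0.225]
 [ 0.002  0.225 -0.974]
 [-1.    -0.    -0.002]]
top tip [ 584.1 -301.4    8. ] shoulder [ 548.8 -299.    16. ] [ 552.  -299.8    8. ] rear [ 515.5 -299.2    8. ]
side tip [ 585.3 -303.8    8. ] shoulder shank [ 551.2 -302.6    8. ] head top near corners [ 548.3 -293.1   16. ] [ 551.  -302.2   16. ]
side rear far top [ 517.1 -292.    16. ] near [ 514.4 -306.4   16. ]
side [310 317  31  14 218] [ 545.1 -299.7    8. ] axis 174.76713264665952 67.08788055103719
top [404 211   8  26 144] [ 542.7 -299.8    8. ] axis 178.51136134118696 65.49937242924796
```

```bash
cat >> h.py <<'E'
def st():
    o=manip.get_obs();M=R.from_quat(o['ee_rot']).as_matrix()
    print('t',round(o['t'],2),'pos',o['position'].round(1),'yaw',np.degrees(np.arctan2(M[1,1],M[0,1])).round(2),'F',o['force'].round(1),'Tq',o['wrist_torque'].round(2),'g',round(o['grip_width'],1));return o,M
def go(P,yaw=None):
    o,M=st(); y=np.degrees(np.arctan2(M[1,1],M[0,1])); tw=0 if yaw is None else y-yaw
    a=np.radians(y-tw); ty=np.array([np.cos(a),np.sin(a)]);tz=np.array([np.sin(a),-np.cos(a)])
    d=np.array(P)-o['position']; print('twist first',round(tw,2),'then dx,dy,dz',round(-d[2],1),round(d[:2]@ty,1),round(d[:2]@tz,1))
E
python3 -c "
from h import *
go([536.5,-299.8,120],-3.5)"
```

```text
t 0.1 pos [ 146.  -632.8  193. ] yaw 12.99 F [ 0.4 -0.6  0. ] Tq [-0.01 -0.01 -0.04] g 86.7
twist first 16.49 then dx,dy,dz 73.0 369.5 -356.3
```

Emit:
{"op": "servo_tool", "data": {"rows": [[0, 0, 0, 8.25, 60], [0, 0, 0, 8.25, 60], [0, 37, -35.5, 0, 60], [0, 37, -35.5, 0, 60], [0, 37, -35.5, 0, 60], [0, 37, -35.5, 0, 60], [0, 37, -35.5, 0, 60], [0, 37, -35.5, 0, 60], [0, 37, -35.5, 0, 60], [0, 37, -35.5, 0, 60], [0, 37, -35.5, 0, 60], [0, 37, -35.5, 0, 60]], "force": 25}}

```text
t: 1.3
position: [528.4, -308.4, 193.6]
ee_rot: [-0.515, -0.485, 0.515, -0.484]
force: [1.4, -0.9, -0.8]
grip_width: 60.3
```

Emit:
{"op": "servo_tool", "data": {"rows": [[20, 0, 0, 0, 60], [20, 0, 0, 0, 60], [0, 0, 0, 0, 60], [0, 0, 0, 0, 60]]}}

```text
t: 1.7
position: [526.9, -310.1, 153.6]
ee_rot: [-0.515, -0.485, 0.515, -0.484]
force: [-0.1, 0.5, -0.1]
grip_width: 60.0
```

```bash
python3 - <<'E'
from h import *
go([536.5,-299.8,30],-3.5)
shot('side','a_s',(320,300),100,6);shot('top','a_t',(408,220),80,7)
E
```

```text
t 1.7 pos [ 526.9 -310.1  153.6] yaw -3.53 F [-0.1  0.5 -0.1] Tq [-0.01 -0.05  0.01] g 60.0
twist first -0.03 then dx,dy,dz 123.6 9.0 -10.8
```

View pics/a_s.png

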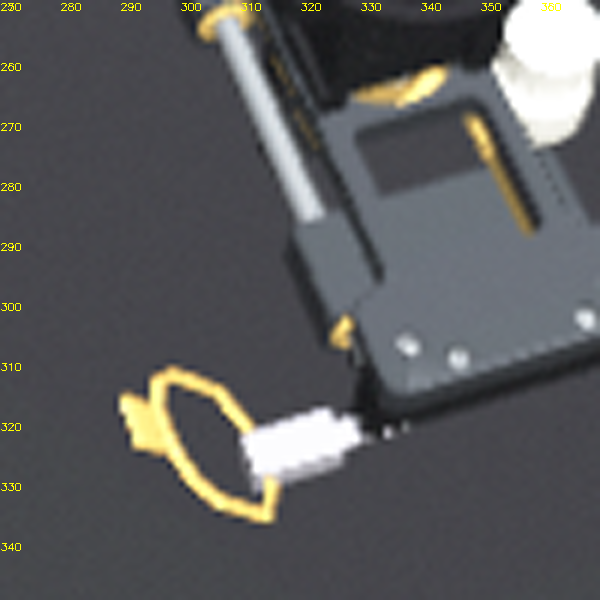

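View pics/a_t.png

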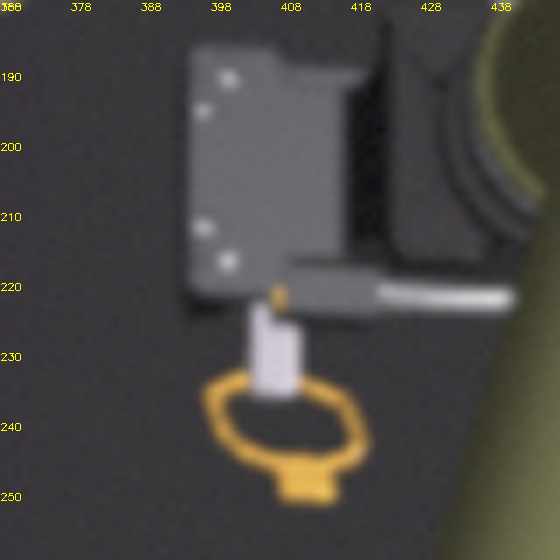

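```bash
python3 - <<'E'
from h import *
for z in(153.6,173,223): print(z,proj('side',[526.9,-310,z]).round(),proj('top',[526.9,-310,z]).round())
for z in(223,): 
  for a,b in((37,95),(37,-95),(-37,95),(-37,-95)): print(a,b,proj('side',[526.9+a,-310+b,z]).round(),proj('top',[526.9+a,-310+b,z]).round())
E
```

```text
153.6 [324. 298.] [425. 220.]
173 [325. 293.] [427. 218.]
223 [328. 279.] [433. 213.]
37 95 [323. 231.] [388. 197.]
37 -95 [374. 320.] [475. 196.]
-37 95 [287. 243.] [390. 231.]
-37 -95 [333. 336.] [478. 230.]
```

View pics/a_s_full.png

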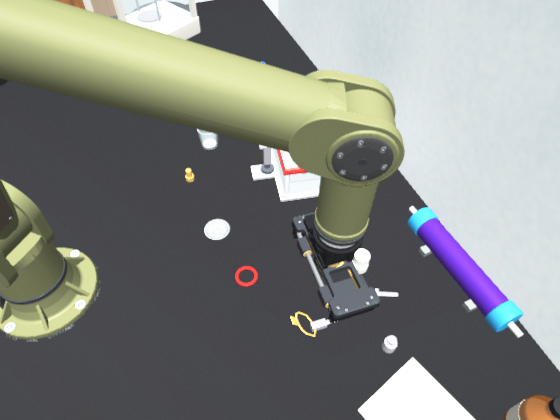

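View pics/a_t_full.png

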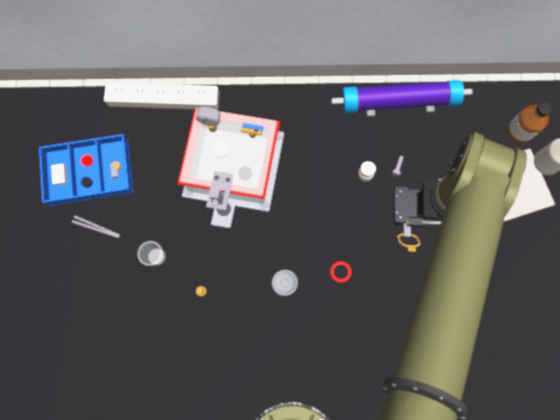

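Emit:
{"op": "servo_tool", "data": {"rows": [[0, 9, -10.8, 0, 60], [40, 0, 0, 0, 60], [40, 0, 0, 0, 60], [33, 0, 0, 0, 60], [0, 0, 0, 0, 60], [0, 0, 0, 0, 60]]}}

```text
t: 2.4
position: [538.0, -299.3, 41.9]
ee_rot: [0.515, 0.484, -0.515, 0.485]
force: [0.5, 0.9, 0.1]
grip_width: 60.2
```

```bash
python3 - <<'E'
from h import *
go([536.5,-299.8,3],-3.5)
shot('side','b_s',(320,310),70,8);shot('top','b_t',(408,225),60,8)
E
```

```text
t 2.4 pos [ 538.  -299.3   41.9] yaw -3.48 F [0.5 0.9 0.1] Tq [ 0.03 -0.07  0.01] g 60.2
twist first 0.02 then dx,dy,dz 38.9 -1.5 0.6
```

View pics/b_s.png

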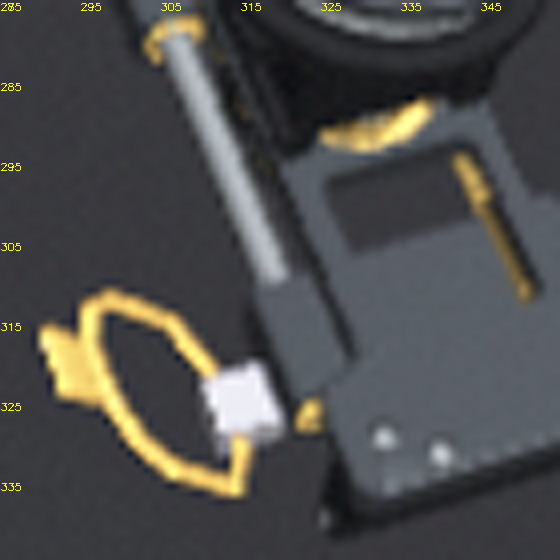

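View pics/b_t.png

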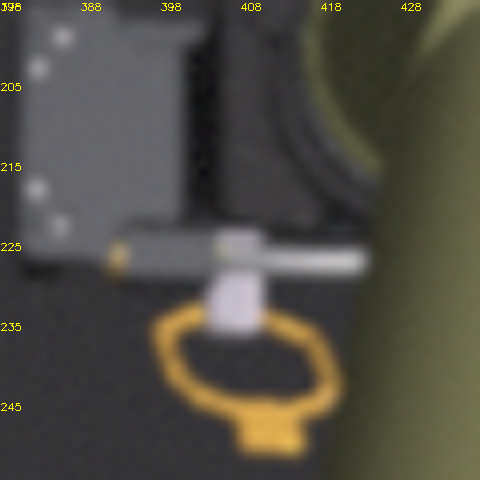

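Emit:
{"op": "servo_tool", "data": {"rows": [[20, -1, 0.5, 0, 50], [16, 0, 0, 0, 40], [0, 0, 0, 0, 40], [0, 0, 0, 0, 40]], "force": 30}}

```text
t: 2.9
position: [536.3, -300.2, 5.5]
ee_rot: [0.515, 0.484, -0.515, 0.485]
force: [-0.2, -0.5, -0.6]
grip_width: 41.7
```

Emit:
{"op": "servo_tool", "data": {"rows": [[0, 0, 0, 0, 30], [0, 0, 0, 0, 20], [0, 0, 0, 0, 10], [0, 0, 0, 0, 10], [0, 0, 0, 0, 10], [0, 0, 0, 0, 10]]}}

```text
t: 3.5
position: [536.0, -300.1, 5.0]
ee_rot: [-0.515, -0.484, 0.515, -0.484]
force: [-0.0, -0.7, -0.2]
grip_width: 10.6
```

```bash
python3 - <<'E'
from h import *
st()
shot('side','c_s',(320,310),70,8);shot('top','c_t',(408,225),60,8)
E
```

```text
t 3.5 pos [ 536.  -300.1    5. ] yaw -3.5 F [-0.  -0.7 -0.2] Tq [ 0.05 -0.01 -0.01] g 10.6
```

View pics/c_s.png

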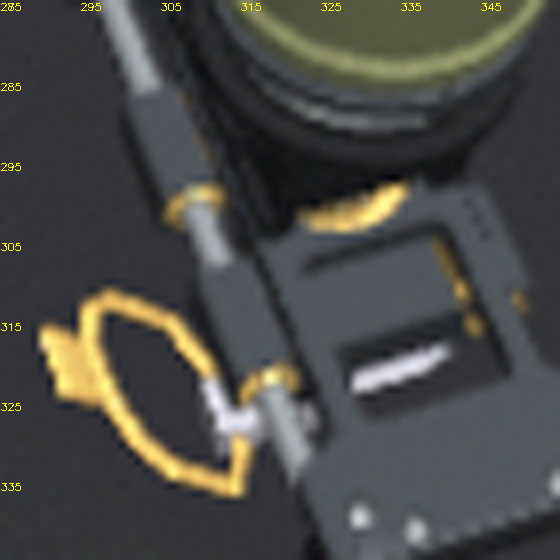

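View pics/c_t.png

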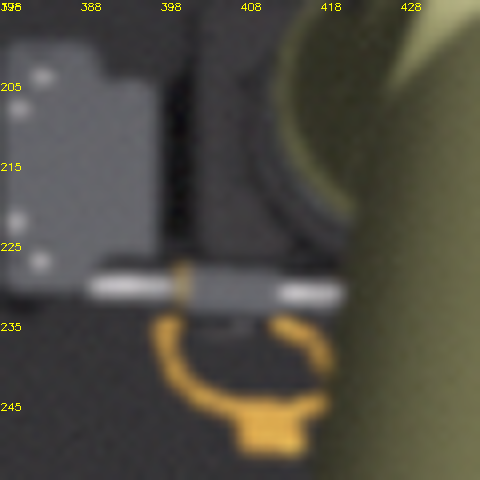

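Emit:
{"op": "servo_tool", "data": {"rows": [[0, 0, 0, 0, 5], [0, 0, 0, 0, 5], [0, 0, 0, 0, 5], [0, 0, 0, 0, 5]]}}

```text
t: 4.0
position: [536.0, -300.1, 4.9]
ee_rot: [-0.515, -0.484, 0.515, -0.484]
force: [-0.4, -0.1, 0.0]
grip_width: 4.9
```

```bash
python3 - <<'E'
from h import *
o,M=st();print(o['joints'],M.round(3)); print(proj('side',o['position']),proj('top',o['position']))
shot('side','d_s',(320,310),90,7);shot('top','d_t',(408,225),80,7)
E
```

```text
t 4.0 pos [ 536.  -300.1    4.9] yaw -3.5 F [-0.4 -0.1  0. ] Tq [ 0.04 -0.01 -0.03] g 4.9
[ 0.73590564  0.42403031 -0.32834926  1.73190733  0.15729761  1.01151716
 -1.28109113] [[-0.     0.998 -0.061]
 [-0.    -0.061 -0.998]
 [-1.    -0.     0.   ]]
[319.30147463 324.82738759] [406.88680995 228.09021765]
```

View pics/d_s.png

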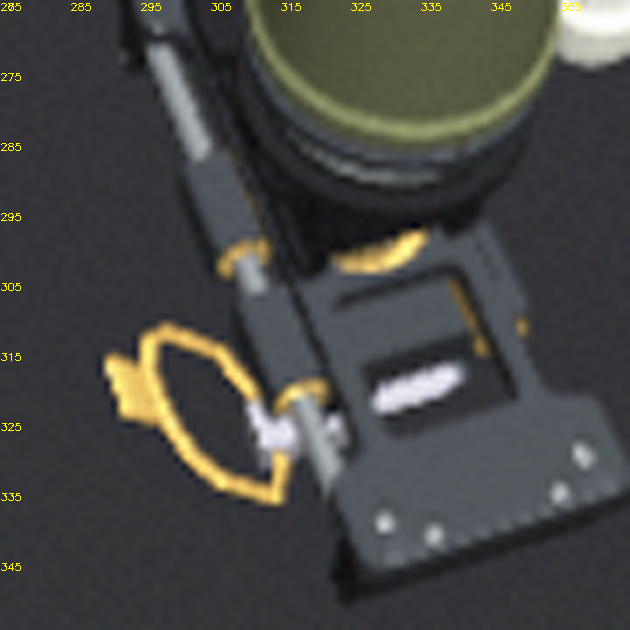

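View pics/d_t.png

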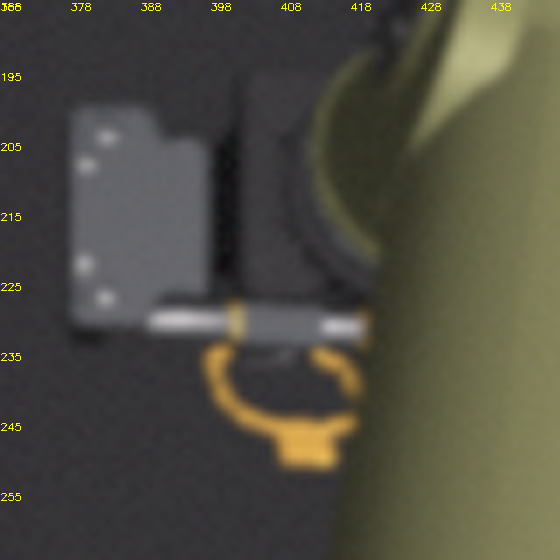

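```bash
python3 - <<'E'
from h import *
for z in(75,90,105,120,135,150):
  print(z,[proj('top',[536+a,-300+95,z]).round(0) for a in(37,-37)],[proj('side',[536+a,-300-95,z]).round(0) for a in(37,-37)])
E
```

```text
75 [array([373., 208.]), array([374., 238.])] [array([361., 347.]), array([326., 361.])]
90 [array([374., 207.]), array([375., 237.])] [array([363., 344.]), array([327., 358.])]
105 [array([375., 206.]), array([376., 236.])] [array([364., 341.]), array([328., 355.])]
120 [array([376., 204.]), array([377., 235.])] [array([365., 337.]), array([329., 352.])]
135 [array([377., 203.]), array([378., 234.])] [array([367., 334.]), array([330., 349.])]
150 [array([378., 201.]), array([379., 233.])] [array([368., 331.]), array([331., 346.])]
```

View pics/d_s_full.png

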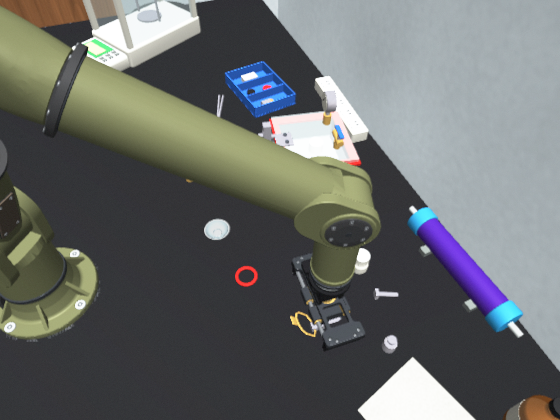

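Emit:
{"op": "servo_tool", "data": {"rows": [[1, 0, 0, 0, 5], [0, 0, 0, 0, 5], [1, 0, 0, 0, 5], [0, 0, 0, 0, 5]]}}

```text
t: 4.5
position: [535.9, -300.1, 2.8]
ee_rot: [-0.515, -0.485, 0.515, -0.484]
force: [0.2, -0.2, -0.0]
grip_width: 5.2
```

Emit:
{"op": "servo_tool", "data": {"rows": [[-30, 0, 0, 0, 5], [-30, 0, 0, 0, 5], [-30, 0, 0, 0, 5], [0, 0, 0, 0, 5], [0, 0, 0, 0, 5]]}}

```text
t: 5.0
position: [536.5, -300.4, 93.7]
ee_rot: [0.515, 0.484, -0.515, 0.485]
force: [-0.9, 0.3, -1.8]
grip_width: 5.2
```

```bash
python3 - <<'E'
from h import *
st()
shot('side','e_s',(320,300),90,7);shot('top','e_t',(408,225),80,7)
E
```

```text
t 5.0 pos [ 536.5 -300.4   93.7] yaw -3.51 F [-0.9  0.3 -1.8] Tq [ 0.02  0.1  -0.02] g 5.2
```

View pics/e_s.png

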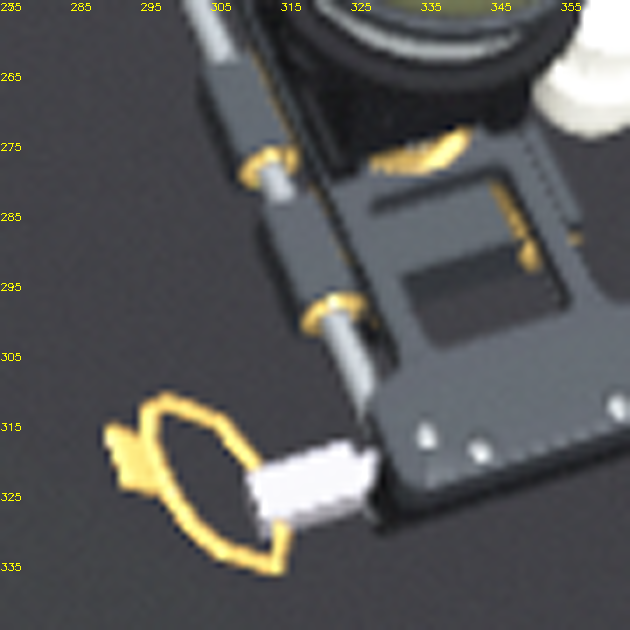

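View pics/e_t.png

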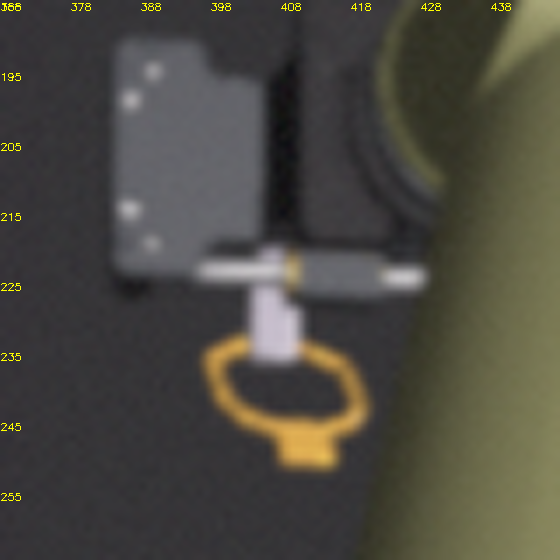

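```bash
python3 - <<'E'
from h import *
for z in(150,180,210):
  print(z,'top carriage',plane('top',(408,224),z).round(),plane('top',(422,224),z).round(),'plate',plane('top',(383,190),z).round(),plane('top',(383,223),z).round(),plane('top',(404,200),z).round())
  print('   side',[plane('side',p,z).round() for p in((302,260),(311,277),(314,283),(322,299),(361,313),(330,329),(375-0,300))])
E
```

```text
150 top carriage [ 518. -271.  150.] [ 518. -303.  150.] plate [ 599. -218.  150.] [ 521. -214.  150.] [ 575. -266.  150.]
   side [array([ 523., -218.,  150.]), array([ 523., -260.,  150.]), array([ 523., -274.,  150.]), array([ 523., -310.,  150.]), array([ 577., -361.,  150.]), array([ 511., -367.,  150.]), array([ 614., -348.,  150.])]
180 top carriage [ 512. -265.  180.] [ 512. -296.  180.] plate [ 591. -213.  180.] [ 515. -209.  180.] [ 567. -259.  180.]
   side [array([ 514., -235.,  180.]), array([ 514., -275.,  180.]), array([ 514., -288.,  180.]), array([ 514., -322.,  180.]), array([ 566., -372.,  180.]), array([ 503., -378.,  180.]), array([ 601., -359.,  180.])]
210 top carriage [ 506. -258.  210.] [ 506. -288.  210.] plate [ 583. -208.  210.] [ 509. -204.  210.] [ 560. -252.  210.]
   side [array([ 504., -252.,  210.]), array([ 505., -290.,  210.]), array([ 505., -302.,  210.]), array([ 505., -335.,  210.]), array([ 554., -382.,  210.]), array([ 494., -388.,  210.]), array([ 588., -370.,  210.])]
```

Emit:
{"op": "servo_tool", "data": {"rows": [[-4, 0, 0, -8, 20], [-4, 0, 0, -8, 20], [-4, 0, 0, -8, 20], [-4, 0, 0, -8, 20], [-4, 0, 0, -8, 20], [0, 0, 0, -8, 20], [0, 0, 0, -8, 20], [0, 0, 0, -8, 20], [0, 0, 0, -8, 20], [0, 0, 0, -8, 20], [0, 0, 0, 0, 20]]}}

```text
t: 6.2
position: [535.1, -299.7, 111.3]
ee_rot: [0.084, 0.703, -0.082, 0.701]
force: [0.4, -0.5, -0.8]
grip_width: 20.4
```

```bash
python3 - <<'E'
from h import *
o,M=st();print(o['joints'].round(2),proj('side',o['position']),proj('top',o['position']))
shot('side','f_s',(320,300),100,6);shot('top','f_t',(408,225),80,7)
E
```

```text
t 6.2 pos [ 535.1 -299.7  111.3] yaw 76.52 F [ 0.4 -0.5 -0.8] Tq [-0.   -0.06  0.  ] g 20.4
[ 0.92  0.35 -0.55  1.63  0.19  1.22  0.09] [323.50017232 301.91666887] [416.07741688 220.02700653]
```

View pics/f_s.png

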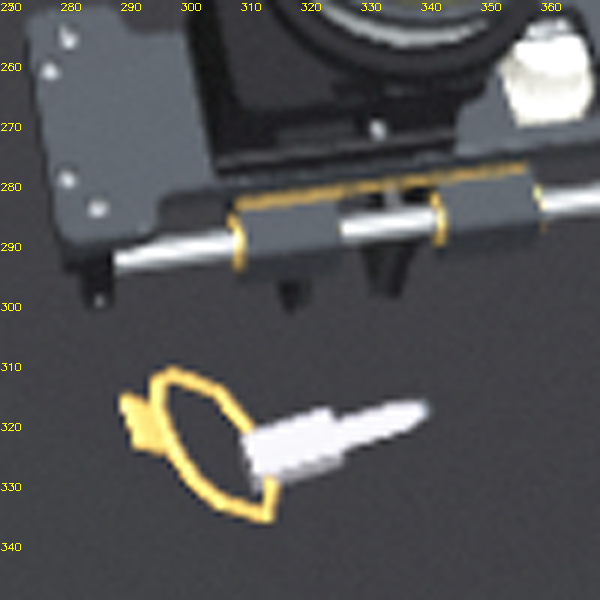

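View pics/f_t.png

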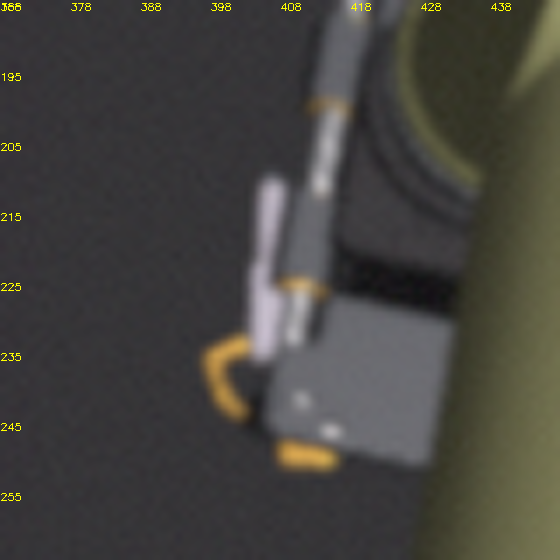

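```bash
python3 - <<'E'
from h import *
o,M=st();p=o['position']
for z in(0,5,10,15,20):
  print(z,[[tuple((proj('side',p+M@np.array([-z,a,s*b]))+.5).astype(float).round(1)) for a in(-9.5,9.5) for b in(10,25)] for s in(1,-1)])
im=cv2.imread('pics/f_s_full.png')[270:310,300:350];im=cv2.convertScaleAbs(im,alpha=2.5)
cv2.imwrite('pics/f2.png',cv2.resize(im,None,fx=14,fy=14,interpolation=cv2.INTER_NEAREST))
E
```

```text
t 6.3 pos [ 535.4 -299.9  111.8] yaw 76.3 F [-0.6  0.2  0. ] Tq [-0.05 -0.09 -0.04] g 20.0
0 [[(np.float64(330.3), np.float64(306.1)), (np.float64(337.8), np.float64(305.2)), (np.float64(328.2), np.float64(297.3)), (np.float64(335.6), np.float64(296.4))], [(np.float64(320.2), np.float64(307.4)), (np.float64(312.5), np.float64(308.4)), (np.float64(318.2), np.float64(298.6)), (np.float64(310.7), np.float64(299.5))]]
5 [[(np.float64(330.6), np.float64(305.0)), (np.float64(338.1), np.float64(304.0)), (np.float64(328.5), np.float64(296.1)), (np.float64(335.9), np.float64(295.2))], [(np.float64(320.4), np.float64(306.3)), (np.float64(312.7), np.float64(307.2)), (np.float64(318.4), np.float64(297.4)), (np.float64(310.9), np.float64(298.3))]]
10 [[(np.float64(330.8), np.float64(303.8)), (np.float64(338.5), np.float64(302.8)), (np.float64(328.7), np.float64(294.9)), (np.float64(336.2), np.float64(294.0))], [(np.float64(320.6), np.float64(305.1)), (np.float64(312.9), np.float64(306.0)), (np.float64(318.7), np.float64(296.1)), (np.float64(311.1), np.float64(297.1))]]
15 [[(np.float64(331.1), np.float64(302.6)), (np.float64(338.8), np.float64(301.6)), (np.float64(329.0), np.float64(293.7)), (np.float64(336.6), np.float64(292.7))], [(np.float64(320.9), np.float64(303.9)), (np.float64(313.1), np.float64(304.8)), (np.float64(318.9), np.float64(294.9)), (np.float64(311.2), np.float64(295.9))]]
20 [[(np.float64(331.4), np.float64(301.4)), (np.float64(339.1), np.float64(300.4)), (np.float64(329.3), np.float64(292.4)), (np.float64(336.9), np.float64(291.5))], [(np.float64(321.1), np.float64(302.7)), (np.float64(313.3), np.float64(303.6)), (np.float64(319.1), np.float64(293.7)), (np.float64(311.4), np.float64(294.6))]]
```

View pics/f2.png

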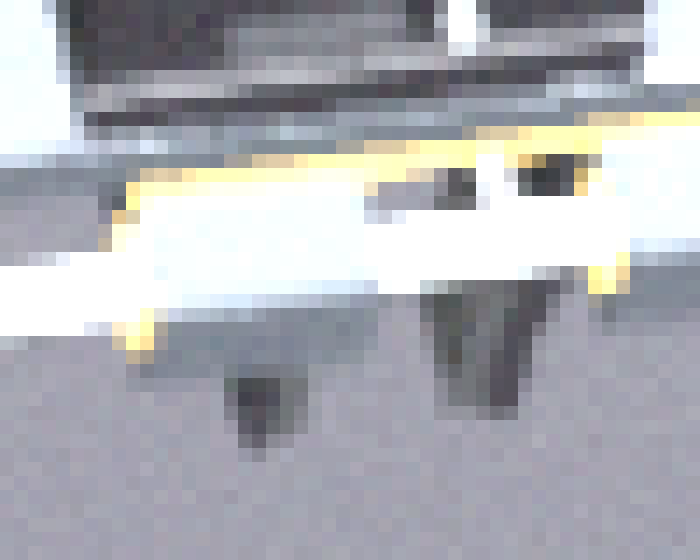

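Emit:
{"op": "servo_tool", "data": {"rows": [[0, 0, 0, 8, 40], [0, 0, 0, 8, 40], [0, 0, 0, 8, 40], [0, 0, 0, 8, 40], [0, 0, 0, 8, 40], [0, 0, 0, 8, 40], [0, 0, 0, 8, 40], [0, 0, 0, 8, 40], [0, 0, 0, 8, 40], [0, 0, 0, 8, 40], [0, 0, 0, 0, 40]]}}

```text
t: 7.4
position: [535.9, -300.0, 112.6]
ee_rot: [-0.515, -0.484, 0.516, -0.484]
force: [-0.4, 0.2, -0.6]
grip_width: 39.8
```

Emit:
{"op": "servo_tool", "data": {"rows": [[40, 0, 0, 0, 40], [40, 0, 0, 0, 40], [25, 0, 0, 0, 40], [0, 0, 0, 0, 40], [3, 0, 0, 0, 40], [0, 0, 0, 0, 40], [0, 0, 0, 0, 40]]}}

```text
t: 8.1
position: [537.4, -300.8, 6.8]
ee_rot: [0.515, 0.483, -0.515, 0.486]
force: [-0.1, -0.0, -0.6]
grip_width: 40.3
```

Emit:
{"op": "servo_tool", "data": {"rows": [[3, 0, 0, 0, 40], [2, 0, 0, 0, 40], [0, 0, 0, 0, 40], [1, 0, 0, 0, 40], [0, 0, 0, 0, 40], [0, 0, 0, 0, 40]]}}

```text
t: 8.7
position: [536.0, -300.1, -1.1]
ee_rot: [-0.515, -0.485, 0.515, -0.484]
force: [-0.5, 0.8, -0.2]
grip_width: 40.0
```

Emit:
{"op": "servo_tool", "data": {"rows": [[1, 0, 0, 0, 40], [1, 0, 0, 0, 40], [0, 0, 0, 0, 40], [0, 0, 0, 0, 40]]}}

```text
t: 9.1
position: [536.0, -300.1, -3.1]
ee_rot: [-0.515, -0.484, 0.515, -0.484]
force: [-0.1, 0.0, 0.2]
grip_width: 39.7
```

Emit:
{"op": "servo_tool", "data": {"rows": [[1, 0, 0, 0, 40], [1, 0, 0, 0, 40], [0, 0, 0, 0, 40], [0, 0, 0, 0, 40]]}}

```text
t: 9.5
position: [536.0, -300.1, -5.1]
ee_rot: [-0.515, -0.484, 0.515, -0.484]
force: [-0.8, -0.1, 0.5]
grip_width: 40.3
```

Emit:
{"op": "servo_tool", "data": {"rows": [[1, 0, 0, 0, 40], [1, 0, 0, 0, 40], [0, 0, 0, 0, 40], [0, 0, 0, 0, 40]]}}

```text
t: 9.9
position: [536.0, -300.1, -7.1]
ee_rot: [-0.515, -0.484, 0.515, -0.484]
force: [-0.5, 0.0, -0.5]
grip_width: 39.9
```

Emit:
{"op": "servo_tool", "data": {"rows": [[1, 0, 0, 0, 40], [1, 0, 0, 0, 40], [0, 0, 0, 0, 40], [0, 0, 0, 0, 40]]}}

```text
t: 10.3
position: [536.0, -300.1, -9.1]
ee_rot: [-0.515, -0.485, 0.515, -0.484]
force: [0.2, 0.1, 0.4]
grip_width: 39.5
```

Emit:
{"op": "servo_tool", "data": {"rows": [[1, 0, 0, 0, 40], [1, 0, 0, 0, 40], [0, 0, 0, 0, 40], [0, 0, 0, 0, 40]]}}

```text
t: 10.7
position: [536.0, -300.1, -11.1]
ee_rot: [-0.515, -0.485, 0.515, -0.484]
force: [-0.1, 0.8, 0.3]
grip_width: 39.9
```

Emit:
{"op": "servo_tool", "data": {"rows": [[1, 0, 0, 0, 40], [1, 0, 0, 0, 40], [0, 0, 0, 0, 40], [0, 0, 0, 0, 40]]}}

```text
t: 11.1
position: [536.0, -300.2, -13.1]
ee_rot: [-0.515, -0.484, 0.515, -0.484]
force: [0.4, -0.0, 0.4]
grip_width: 40.5
```

```bash
python3 - <<'E'
from h import *
st();shot('side','g_s',(320,310),90,7)
E
```

```text
t 11.1 pos [ 536.  -300.2  -13.1] yaw -3.51 F [ 0.4 -0.   0.4] Tq [-0.   -0.02 -0.04] g 40.5
```

View pics/g_s.png

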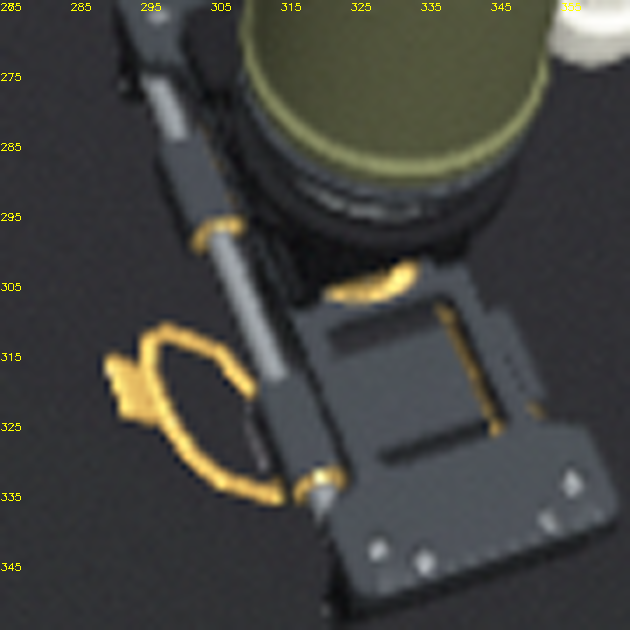

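Still free of the bench at TCP −13, so the real fingertips sit above the reported TCP. Trying to close here.

Emit:
{"op": "servo_tool", "data": {"rows": [[0, 0, 0, 0, 30], [0, 0, 0, 0, 20], [0, 0, 0, 0, 12], [0, 0, 0, 0, 12], [0, 0, 0, 0, 12]]}}

```text
t: 11.65
position: [536.0, -299.8, -13.0]
ee_rot: [0.515, 0.485, -0.515, 0.484]
force: [-1.2, 5.4, 12.2]
grip_width: 14.0
```

```bash
python3 - <<'E'
from h import *
st();shot('side','i_s',(320,310),90,7)
E
```

```text
t 11.65 pos [ 536.  -299.8  -13. ] yaw -3.5 F [-1.2  5.4 12.2] Tq [0.91 0.19 0.01] g 14.0
```

Emit:
{"op": "servo_tool", "data": {"rows": [[0, 0, 0, 0, 12], [0, 0, 0, 0, 12]]}}

```text
t: 11.9
position: [536.1, -300.6, -12.2]
ee_rot: [-0.515, -0.484, 0.515, -0.485]
force: [-1.5, 0.5, 5.6]
grip_width: 12.5
```

View pics/i_s.png

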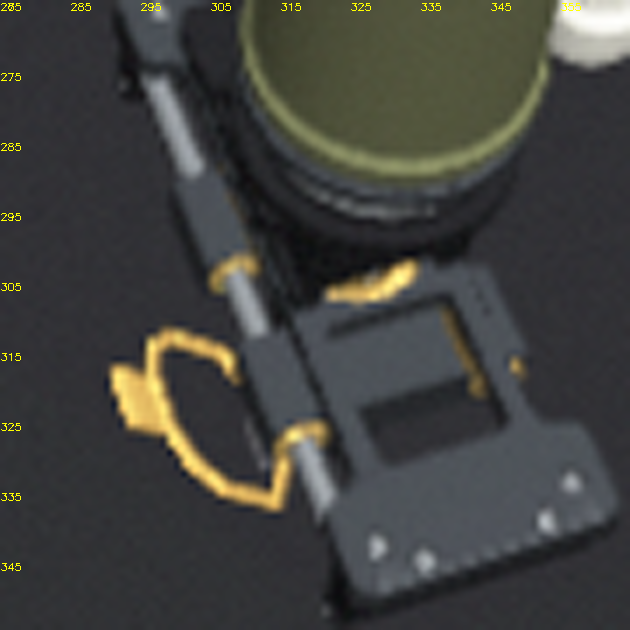

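Emit:
{"op": "servo_tool", "data": {"rows": [[0, 0, 0, 0, 40], [0, 0, 0, 0, 40], [0, 0, 0, 0, 40], [0, 0, 0, 0, 40]]}}

```text
t: 12.3
position: [536.0, -299.9, -13.5]
ee_rot: [0.515, 0.485, -0.515, 0.484]
force: [-0.1, 0.9, 0.8]
grip_width: 35.3
```

Emit:
{"op": "servo_tool", "data": {"rows": [[2, 0, 0, 0, 40], [2, 0, 0, 0, 40], [0, 0, 0, 0, 40], [0, 0, 0, 0, 40]]}}

```text
t: 12.7
position: [535.9, -300.0, -17.3]
ee_rot: [-0.515, -0.485, 0.515, -0.484]
force: [-0.8, 0.5, 0.6]
grip_width: 39.9
```

```bash
python3 - <<'E'
from h import *
st();shot('side','j_s',(320,310),90,7)
E
```

```text
t 12.7 pos [ 535.9 -300.   -17.3] yaw -3.5 F [-0.8  0.5  0.6] Tq [0.03 0.04 0.07] g 39.9
```

View pics/j_s.png

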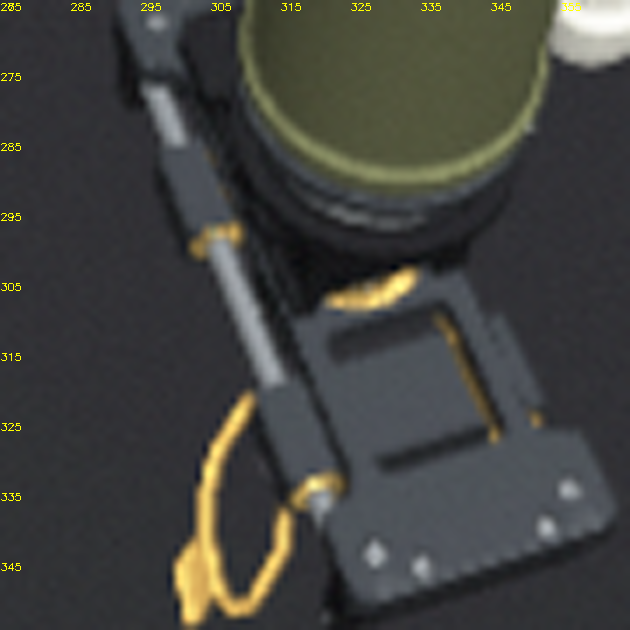

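Emit:
{"op": "servo_tool", "data": {"rows": [[-20, 0, 0, 0, 60], [-40, 0, 0, 0, 60], [-40, 0, 0, 0, 60], [-40, 0, 0, 0, 60], [0, -40, 0, 0, 60], [0, -40, 0, 0, 60], [0, -40, 0, 0, 60], [0, 0, 0, 0, 60]]}}

```text
t: 13.55
position: [410.6, -293.5, 122.5]
ee_rot: [-0.515, -0.484, 0.517, -0.482]
force: [0.7, -0.0, 0.3]
grip_width: 59.6
```

```bash
python3 - <<'E'
from h import *
o,_=st();print(o['joints'].round(2));shot('side','k_s',(320,315),80,8);shot('top','k_t',(408,225),80,8)
E
```

```text
t 13.55 pos [ 410.6 -293.5  122.5] yaw -3.77 F [ 0.7 -0.   0.3] Tq [-0.03 -0.03  0.07] g 59.6
[ 0.88  0.08 -0.32  1.89  0.03  1.18 -1.09]
```

View pics/k_s.png

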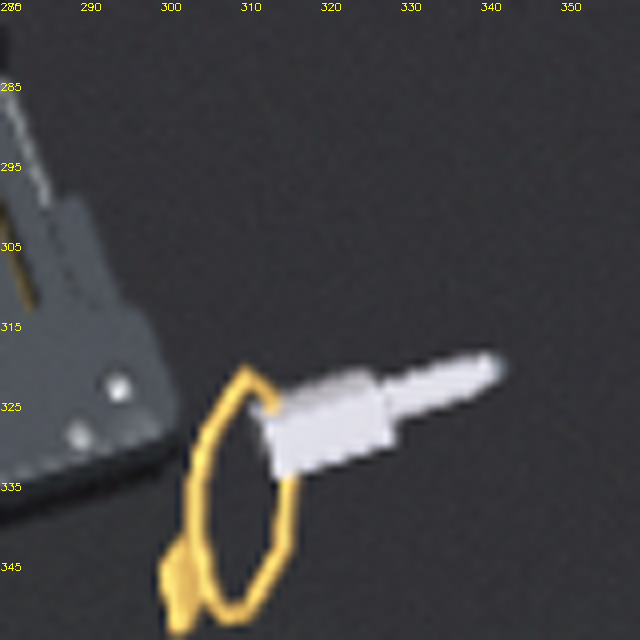

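View pics/k_t.png

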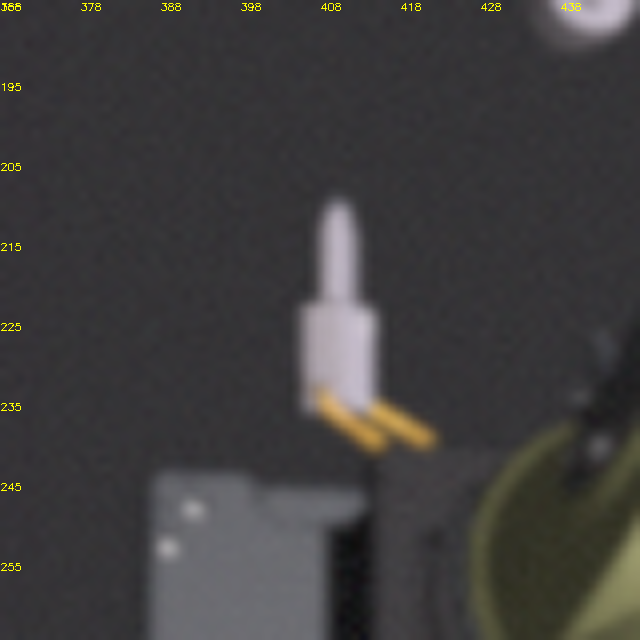

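Emit:
{"op": "servo_tool", "data": {"rows": [[-20, 10, -40, 0, 60], [-20, 10, -40, 0, 60], [0, 10, -40, 0, 60], [0, 10, -40, 0, 60], [0, 0, 0, 0, 60]]}}

```text
t: 14.15
position: [469.5, -127.9, 163.9]
ee_rot: [0.514, 0.487, -0.511, 0.488]
force: [0.2, -0.5, -0.3]
grip_width: 59.7
```

```bash
python3 - <<'E'
from h import *
o,_=st();shot('side','l_s',(320,330),60,10);shot('top','l_t',(412,228),60,10)
E
```

```text
t 14.15 pos [ 469.5 -127.9  163.9] yaw -2.83 F [ 0.2 -0.5 -0.3] Tq [ 0.07 -0.01  0.  ] g 59.7
```

View pics/l_s.png

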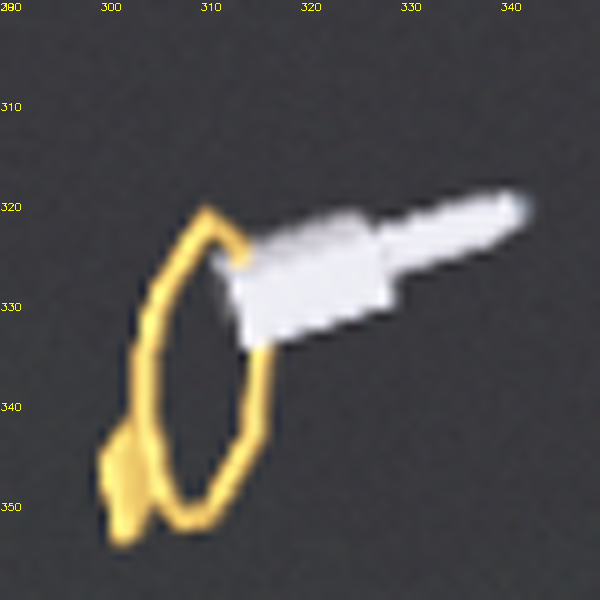

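View pics/l_t.png

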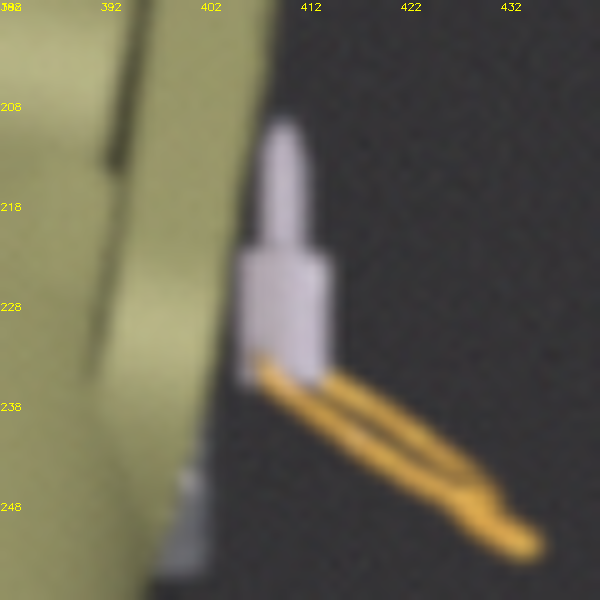

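```bash
python3 - <<'E'
from h import *
for n,s,t in(('tip',(341.5,320),(409,209.5)),('upcorner',(309.5,320.5),(406.5,233.5)),('tab end',(301,353),(434.3,252)),('tab mid',(301.5,348),(432,250)),('low far',(308,351.5),(430.,246.)),('low near',(315.5,340),(417,237)),('shoulder c',(327,326),(409,223)),('head corner near/rear',(313.5,334),(413,235)),('head corner near front',(328,330),(413.7,223)),('head left rear',(310.5,325.5),(405,235.5))):
    P,e=tri(np.array(s)-.4,np.array(t)-.4);print(n,P.round(1),'gap',e.round(1))
E
```

```text
tip [ 585.2 -307.1    6. ] gap 1.0
upcorner [ 516.4 -291.8   29. ] gap 4.6
tab end [ 467.5 -353.8   46.7] gap 2.1
tab mid [ 471.5 -346.9   52.3] gap 2.5
low far [ 485.8 -349.6   26.1] gap 1.9
low near [ 5.147e+02 -3.248e+02  3.000e-01] gap 0.7
shoulder c [ 550.9 -306.2    1.3] gap 0.2
head corner near/rear [ 517.  -313.3    5.6] gap 3.4
head corner near front [ 548.7 -316.9    6.4] gap 2.4
head left rear [ 517.7 -293.3    4.5] gap 0.4
```

Emit:
{"op": "servo_tool", "data": {"rows": [[0, 0, 44, 0, 10], [0, 0, 44, 0, 10], [0, 0, 44, 0, 0], [0, 0, 44, 0, 0], [0, 0, 44, 0, 0], [0, 0, 44, 0, 0], [40, 0, 0, 0, 0], [40, 0, 0, 0, 0], [40, 0, 0, 0, 0], [0, 0, 0, 0, 0]]}}

```text
t: 15.25
position: [444.8, -397.4, 36.4]
ee_rot: [-0.515, -0.488, 0.516, -0.48]
force: [-0.0, 1.1, -0.4]
grip_width: 0.4
```

```bash
python3 - <<'E'
from h import *
go([471,-392,10],-3)
im=shot('side','n_s',(290,350),90,7)
E
```

```text
t 15.25 pos [ 444.8 -397.4   36.4] yaw -3.63 F [-0.   1.1 -0.4] Tq [-0.    0.03 -0.03] g 0.4
twist first -0.63 then dx,dy,dz 26.4 25.9 -6.7
```

View pics/n_s.png

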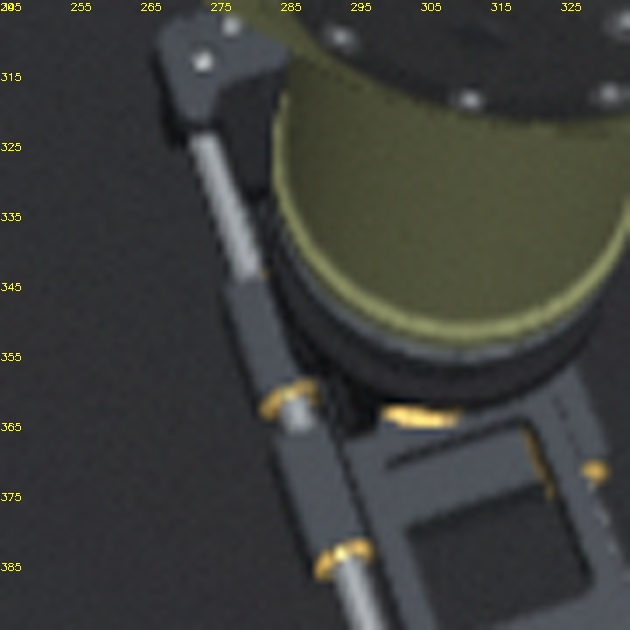

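Emit:
{"op": "servo_tool", "data": {"rows": [[10, 26, 0, 0, 0], [20, 0, 0, 0, 0], [20, 0, 0, 0, 0], [0, 0, 0, 0, 0], [0, 0, 0, 0, 0]]}}

```text
t: 15.8
position: [476.7, -402.1, -4.9]
ee_rot: [-0.515, -0.483, 0.515, -0.485]
force: [0.6, -0.4, 0.0]
grip_width: 0.1
```

Emit:
{"op": "servo_tool", "data": {"rows": [[2, 0, 0, 0, 0], [2, 0, 0, 0, 0], [2, 0, 0, 0, 0], [0, 0, 0, 0, 0], [0, 0, 0, 0, 0]]}}

```text
t: 16.3
position: [475.8, -400.7, -13.0]
ee_rot: [-0.515, -0.484, 0.515, -0.485]
force: [-0.4, 0.3, 0.4]
grip_width: 0.3
```

Emit:
{"op": "servo_tool", "data": {"rows": [[2, 0, 0, 0, 0], [2, 0, 0, 0, 0], [0, 0, 0, 0, 0], [0, 0, 0, 0, 0]]}}

```text
t: 16.7
position: [475.7, -400.5, -17.2]
ee_rot: [-0.515, -0.485, 0.515, -0.484]
force: [0.4, -0.8, 0.2]
grip_width: 0.2
```

Emit:
{"op": "servo_tool", "data": {"rows": [[2, 0, 0, 0, 0], [2, 0, 0, 0, 0], [0, 0, 0, 0, 0], [0, 0, 0, 0, 0]]}}

```text
t: 17.1
position: [475.7, -400.6, -21.2]
ee_rot: [-0.515, -0.485, 0.515, -0.484]
force: [-0.3, -0.2, -0.7]
grip_width: 0.5
```

Emit:
{"op": "servo_tool", "data": {"rows": [[2, 0, 0, 0, 0], [1, 0, 0, 0, 0], [0, 0, 0, 0, 0], [0, 0, 0, 0, 0]]}}

```text
t: 17.5
position: [475.8, -400.6, -24.1]
ee_rot: [-0.515, -0.485, 0.515, -0.484]
force: [0.2, -0.4, -0.0]
grip_width: 0.3
```

Emit:
{"op": "servo_tool", "data": {"rows": [[1, 0, 0, 0, 0], [1, 0, 0, 0, 0], [0, 0, 0, 0, 0], [0, 0, 0, 0, 0]]}}

```text
t: 17.9
position: [475.8, -400.6, -26.1]
ee_rot: [-0.515, -0.484, 0.515, -0.484]
force: [-0.0, -0.6, 0.6]
grip_width: 0.2
```

Emit:
{"op": "servo_tool", "data": {"rows": [[1, 0, 0, 0, 0], [1, 0, 0, 0, 0], [0, 0, 0, 0, 0], [0, 0, 0, 0, 0]]}}

```text
t: 18.3
position: [475.8, -400.6, -28.1]
ee_rot: [-0.515, -0.484, 0.515, -0.484]
force: [-0.5, -0.4, 1.1]
grip_width: 0.4
```

Emit:
{"op": "servo_tool", "data": {"rows": [[1, 0, 0, 0, 0], [0, 0, 0, 0, 0], [0, 0, 0, 0, 0]]}}

```text
t: 18.6
position: [475.8, -400.7, -28.1]
ee_rot: [-0.515, -0.484, 0.515, -0.484]
force: [-1.9, 0.7, 6.1]
grip_width: 0.4
```

Emit:
{"op": "servo_tool", "data": {"rows": [[1, 0, 0, 0, 0], [0, 0, 0, 0, 0], [0, 0, 0, 0, 0]]}}

```text
t: 18.9
position: [475.8, -400.7, -28.2]
ee_rot: [-0.515, -0.484, 0.515, -0.484]
force: [-3.9, 2.5, 12.1]
grip_width: 0.4
```

Emit:
{"op": "servo_tool", "data": {"rows": [[1, 0, 0, 0, 0], [0, 0, 0, 0, 0], [0, 0, 0, 0, 0]]}}

```text
t: 19.2
position: [475.8, -400.7, -28.2]
ee_rot: [-0.515, -0.484, 0.515, -0.484]
force: [-6.3, 4.9, 16.3]
grip_width: 0.4
```

Emit:
{"op": "servo_tool", "data": {"rows": [[-20, -2, 0, 0, 0], [-22, -2, 0, 0, 0], [0, 0, -10, 0, 0], [0, 0, -10, 0, 0], [0, 0, -10, 0, 0], [0, 0, -8, 0, 0], [0, 0, -8, 0, 0], [0, 0, 0, 0, 0]]}}

```text
t: 20.0
position: [474.8, -352.4, 10.4]
ee_rot: [0.515, 0.485, -0.514, 0.485]
force: [-0.5, -0.4, -0.3]
grip_width: 0.3
```

```bash
python3 - <<'E'
from h import *
st()
im=shot('side','o_s',(310,330),80,8);im=shot('top','o_t',(415,230),80,8)
E
```

```text
t 20.0 pos [ 474.8 -352.4   10.4] yaw -3.38 F [-0.5 -0.4 -0.3] Tq [-0.01 -0.01 -0.04] g 0.3
```

View pics/o_s.png

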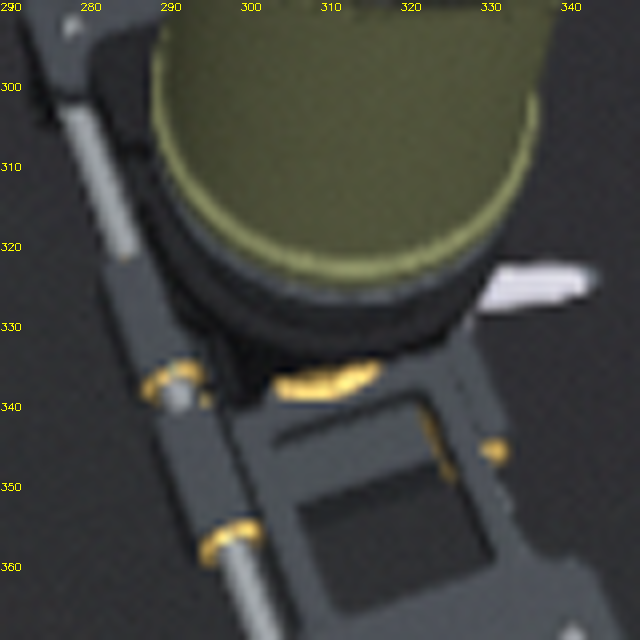

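View pics/o_t.png

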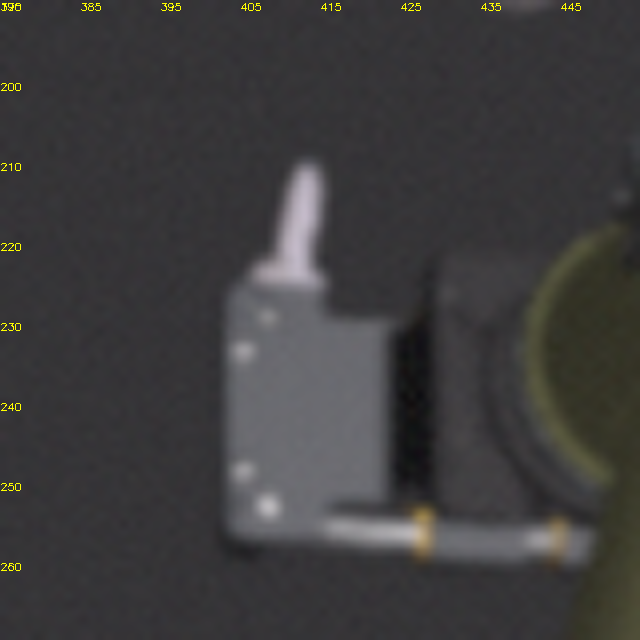

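Emit:
{"op": "servo_tool", "data": {"rows": [[0, 0, -8, 0, 0], [0, 0, -8, 0, 0], [0, 0, 0, 0, 0], [0, 0, 25, 0, 0], [-40, 0, 40, 0, 0], [-40, 0, 40, 0, 0], [-10, -30, 40, 0, 0], [0, -30, 40, 0, 0], [0, 0, 0, 0, 0]]}}

```text
t: 21.0
position: [396.9, -518.3, 91.9]
ee_rot: [-0.516, -0.481, 0.521, -0.482]
force: [-0.5, -0.8, -0.2]
grip_width: 0.6
```

```bash
python3 - <<'E'
from h import *
st()
im=shot('side','p_s',(315,325),80,8);im=shot('top','p_t',(415,230),80,8)
E
```

```text
t 21.0 pos [ 396.9 -518.3   91.9] yaw -4.25 F [-0.5 -0.8 -0.2] Tq [ 0.02  0.03 -0.09] g 0.6
```

View pics/p_s.png

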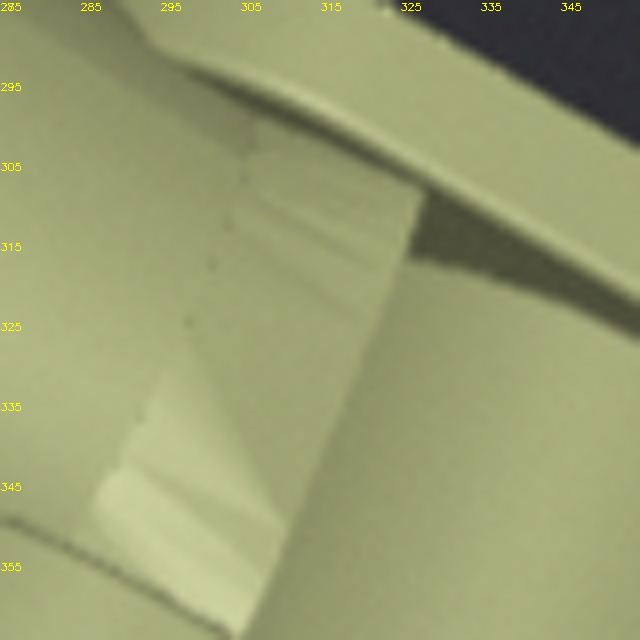

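View pics/p_t.png

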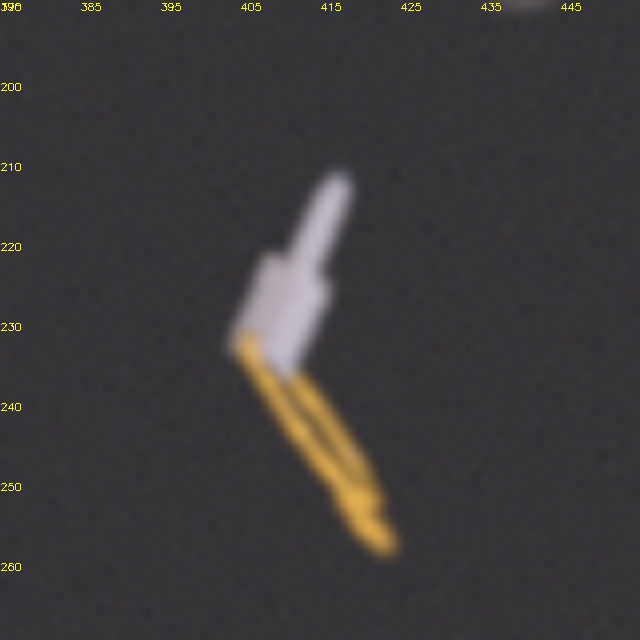

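```bash
python3 - <<'E'
import cv2,numpy as np
im=cv2.imread('pics/l_t_full.png')
for r in(225,228,231): print(r,[im[r,x].mean().round(0) for x in range(402,418)])
im=cv2.imread('pics/p_t_full.png')
a=im[200:265,395:440];cv2.imwrite('pics/p2.png',cv2.resize(a,None,fx=9,fy=9,interpolation=cv2.INTER_NEAREST))
E
```

```text
225 [np.float64(147.0), np.float64(135.0), np.float64(109.0), np.float64(102.0), np.float64(139.0), np.float64(167.0), np.float64(174.0), np.float64(178.0), np.float64(183.0), np.float64(190.0), np.float64(197.0), np.float64(193.0), np.float64(153.0), np.float64(90.0), np.float64(55.0), np.float64(50.0)]
228 [np.float64(155.0), np.float64(135.0), np.float64(100.0), np.float64(97.0), np.float64(141.0), np.float64(166.0), np.float64(174.0), np.float64(178.0), np.float64(184.0), np.float64(190.0), np.float64(192.0), np.float64(183.0), np.float64(142.0), np.float64(85.0), np.float64(54.0), np.float64(52.0)]
231 [np.float64(150.0), np.float64(116.0), np.float64(76.0), np.float64(89.0), np.float64(137.0), np.float64(163.0), np.float64(169.0), np.float64(175.0), np.float64(183.0), np.float64(190.0), np.float64(193.0), np.float64(183.0), np.float64(140.0), np.float64(83.0), np.float64(53.0), np.float64(53.0)]
```

View pics/p2.png

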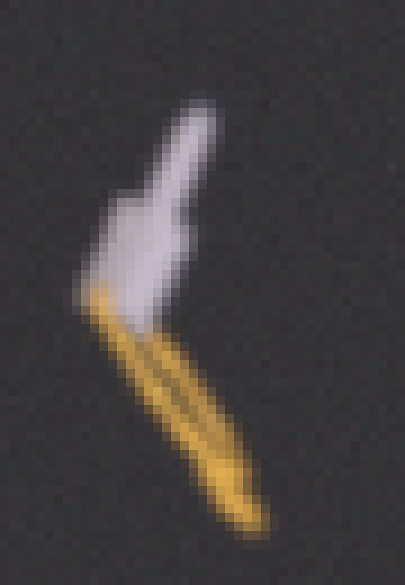

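Emit:
{"op": "servo_tool", "data": {"rows": [[-10, 0, 0, -8, 30], [-10, 0, 0, -8, 30], [-10, 0, 0, -8, 30], [-10, 0, 0, -8, 30], [0, 0, 0, -8, 30], [0, 0, 0, -8, 30], [0, 40, -28, 0, 30], [0, 40, -28, 0, 30], [0, 40, -28, 0, 30], [0, 40, -28, 0, 30], [0, 40, -28, 0, 30], [0, 40, -28, 0, 30]]}}

```text
t: 22.3
position: [459.7, -217.4, 131.4]
ee_rot: [0.272, 0.652, -0.272, 0.653]
force: [2.2, 0.1, 0.2]
grip_width: 30.2
```

Emit:
{"op": "servo_tool", "data": {"rows": [[0, 40, -28, 0, 30], [0, 40, -28, 0, 30], [0, 0, 0, 0, 30]]}}

```text
t: 22.6
position: [478.5, -115.2, 131.9]
ee_rot: [0.27, 0.654, -0.268, 0.654]
force: [0.2, -0.3, 0.4]
grip_width: 29.9
```

```bash
python3 - <<'E'
from h import *
st()
im=shot('side','q_s',(315,330),60,10);im=shot('top','q_t',(412,232),60,10)
E
```

```text
t 22.6 pos [ 478.5 -115.2  131.9] yaw 45.34 F [ 0.2 -0.3  0.4] Tq [-0.04 -0.06  0.07] g 29.9
```

View pics/q_s.png

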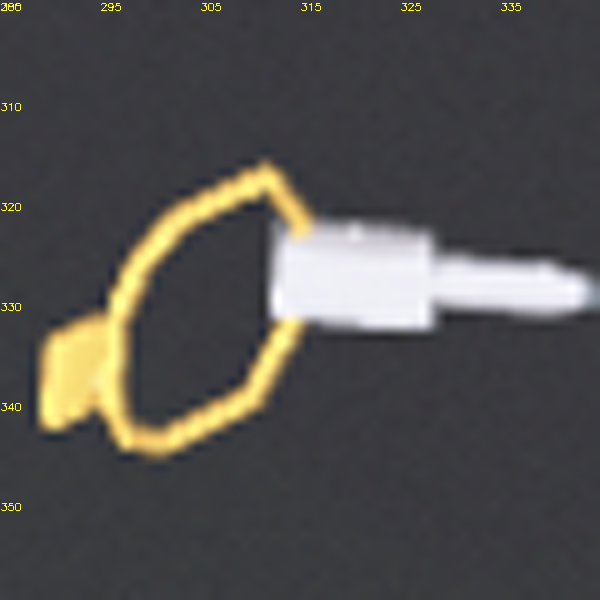

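View pics/q_t.png

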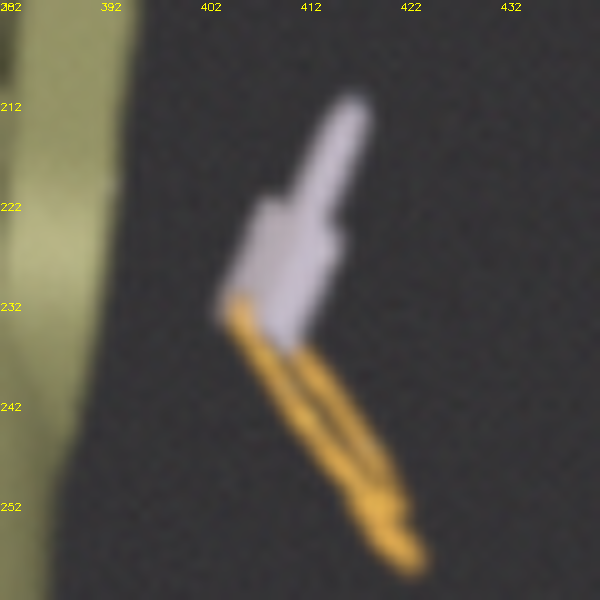

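```bash
python3 - <<'E'
from h import *
D={}
for n,s,t in(('tip',(343,328.5),(416.5,210.5)),('shoulder',(327.5,327.5),(411.,222.5)),('tab c',(291.7,336.3),(420.7,256)),('tab end',(288.7,337.5),(422,258.2)),('farwire mid',(295.5,335.5),(418,251.5)),('low corner',(310,339.3),(413.5,239)),('low far',(300,344),(421,250)),('up corner',(310.5,316.5),(404.5,232)),('up far',(302,320),(411,244))):
    P,e=tri(np.array(s)-.4,np.array(t)-.4);print(n,P.round(1),'gap',e.round(1));D[n]=P
d=D['tab c']-(D['up corner']+D['low corner'])/2;print(d,np.linalg.norm(d))
y=D['up corner']-D['low corner'];n=np.cross(d,y);n/=np.linalg.norm(n);print('n',n, 'hang',np.degrees(np.arctan2(n[1],n[0])))
go(D['tab c']-[0,0,28],None)
E
```

```text
tip [ 580.7 -325.8    6.7] gap 3.9
shoulder [ 550.7 -310.6    3.9] gap 2.1
tab c [ 459.7 -318.4   53.5] gap 3.2
tab end [ 453.1 -320.1   57.8] gap 1.9
farwire mid [ 471.2 -315.3   41.2] gap 0.4
low corner [ 508.5 -316.8   -6.9] gap 3.9
low far [ 477.3 -327.8   21. ] gap 0.6
up corner [ 520.1 -286.1   33.5] gap 3.1
up far [ 490.3 -296.    57.3] gap 5.8
[-54.6349532  -16.97487357  40.15620965] 69.89739349613666
n [-0.53181386  0.74075625 -0.41043171] hang 125.67583971723063
t 22.7 pos [ 477.2 -122.7  131.5] yaw 44.85 F [ 0.2 -1.1  0.5] Tq [-0.08 -0.02 -0.06] g 29.8
twist first 0 then dx,dy,dz 106.0 -150.4 126.5
```

```bash
python3 - <<'E'
from h import *
go([459.5,-318.5,60],36.5)
E
```

```text
t 22.7 pos [ 477.2 -122.7  131.5] yaw 44.85 F [ 0.2 -1.1  0.5] Tq [-0.08 -0.02 -0.06] g 29.8
twist first 8.35 then dx,dy,dz 71.5 -130.7 146.9
```

Emit:
{"op": "servo_tool", "data": {"rows": [[0, 0, 0, 8.3, 40], [0, -32, 36, 0, 40], [0, -33, 37, 0, 40], [0, -33, 37, 0, 40], [20, -33, 37, 0, 40], [25, 0, 0, 0, 40], [25, 0, 0, 0, 40], [0, 0, 0, 0, 40], [0, 0, 0, 0, 40]], "force": 4}}

```text
t: 23.6
position: [457.7, -318.5, 62.7]
ee_rot: [0.32, 0.631, -0.32, 0.63]
force: [0.4, 0.6, 0.4]
grip_width: 40.0
```

```bash
python3 - <<'E'
from h import *
go([459.5,-318.5,16],36.5)
shot('side','r_s',(305,325),80,8);shot('top','r_t',(420,240),80,8)
E
```

```text
t 23.6 pos [ 457.7 -318.5   62.7] yaw 36.16 F [0.4 0.6 0.4] Tq [-0.05 -0.03 -0.02] g 40.0
twist first -0.34 then dx,dy,dz 46.7 1.4 1.0
```

View pics/r_s.png

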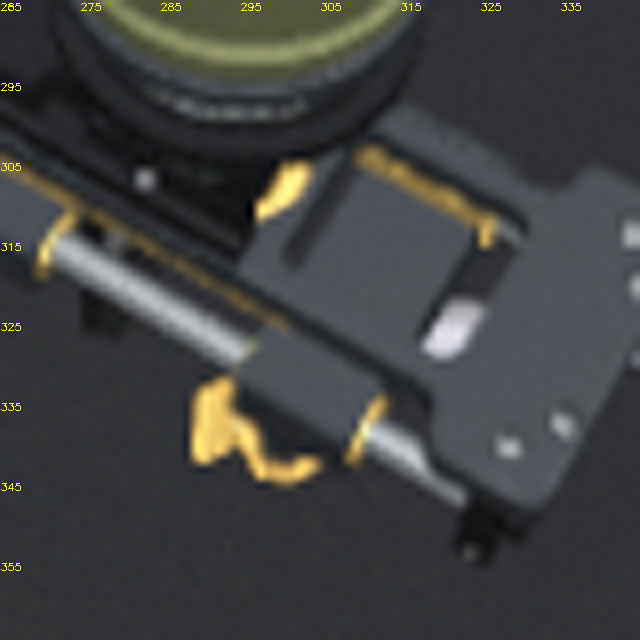

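View pics/r_t.png

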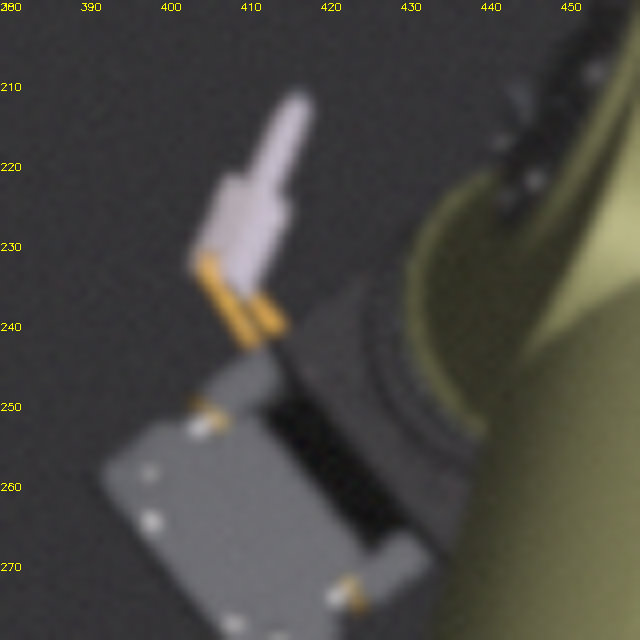

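Emit:
{"op": "servo_tool", "data": {"rows": [[20, 1.5, 1, 0, 40], [20, 0, 0, 0, 40], [6, 0, 0, 0, 40], [0, 0, 0, 0, 30], [0, 0, 0, 0, 20], [0, 0, 0, 0, 10], [0, 0, 0, 0, 2], [0, 0, 0, 0, 2], [0, 0, 0, 0, 2]], "force": 5}}

```text
t: 24.6
position: [460.4, -318.8, 17.4]
ee_rot: [0.32, 0.63, -0.32, 0.631]
force: [-1.1, -0.6, 1.2]
grip_width: 11.8
```

```bash
python3 - <<'E'
from h import *
st()
shot('side','u_s',(305,325),80,8);shot('top','u_t',(420,240),80,8)
E
```

```text
t 24.6 pos [ 460.4 -318.8   17.4] yaw 36.18 F [-1.1 -0.6  1.2] Tq [-0.21 -0.03 -0.05] g 11.8
```

View pics/u_s.png

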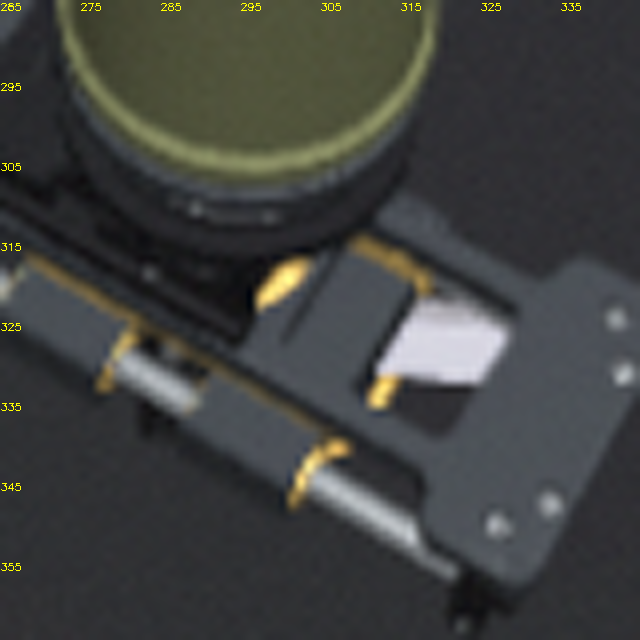

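View pics/u_t.png

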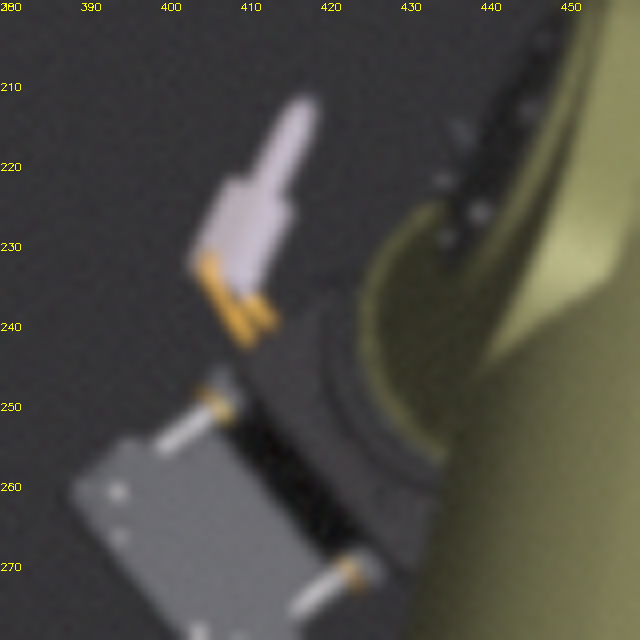

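Emit:
{"op": "servo_tool", "data": {"rows": [[-8, 0, 0, 0, 2], [-8, 0, 0, 0, 2], [-8, 0, 0, 0, 2], [-8, 0, 0, 0, 2], [-8, 0, 0, 0, 2], [0, 0, 0, 0, 2], [0, 0, 0, 0, 2]]}}

```text
t: 25.4
position: [459.9, -318.3, 57.0]
ee_rot: [0.32, 0.631, -0.32, 0.631]
force: [-0.7, -0.3, 0.4]
grip_width: 5.1
```

```bash
python3 - <<'E'
from h import *
st()
shot('side','v_s',(305,325),80,8);shot('top','v_t',(420,240),80,8)
E
```

```text
t 25.4 pos [ 459.9 -318.3   57. ] yaw 36.19 F [-0.7 -0.3  0.4] Tq [-0.06  0.04 -0.08] g 5.1
```

View pics/v_s.png

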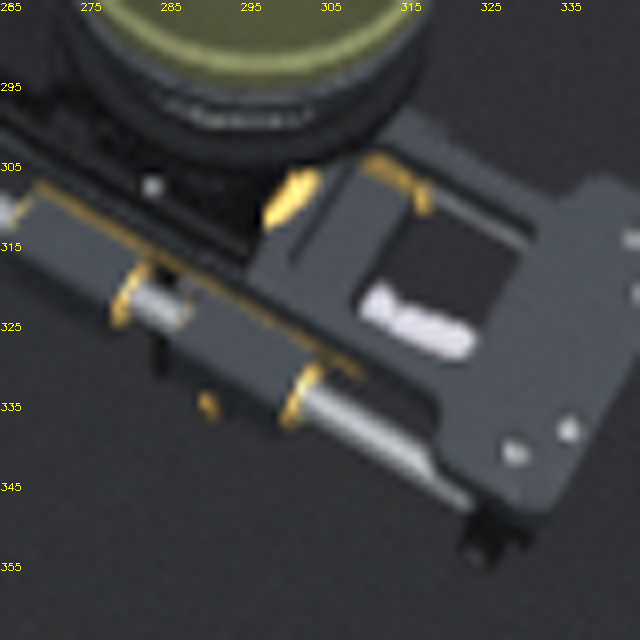

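View pics/v_t.png

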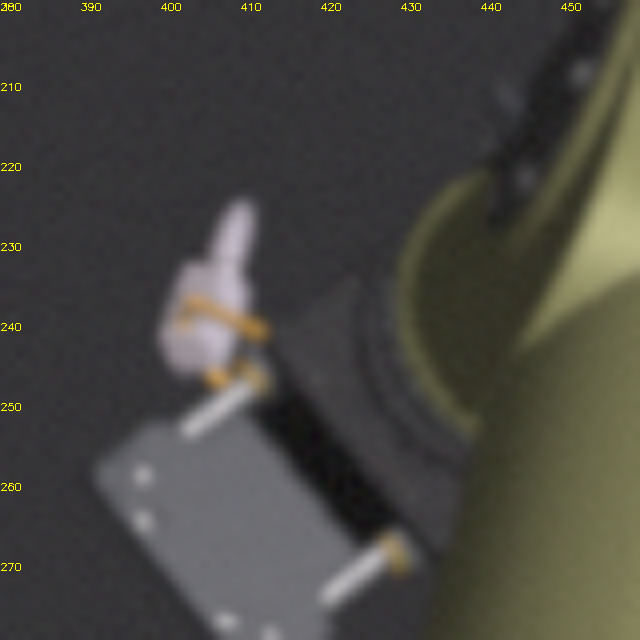

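Emit:
{"op": "servo_tool", "data": {"rows": [[-15, 0, 0, 0, 2], [-15, 0, 0, 0, 2], [-15, 0, 0, 0, 2], [0, 0, 0, 0, 2], [0, 0, 0, 0, 2]]}}

```text
t: 26.0
position: [460.5, -318.5, 102.6]
ee_rot: [0.32, 0.63, -0.32, 0.631]
force: [1.2, -0.1, -2.4]
grip_width: 5.3
```

```bash
python3 - <<'E'
from h import *
st()
shot('side','w_s',(305,325),80,8);shot('top','w_t',(420,240),80,8)
E
```

```text
t 26.0 pos [ 460.5 -318.5  102.6] yaw 36.2 F [ 1.2 -0.1 -2.4] Tq [ 0.   -0.02 -0.  ] g 5.3
```

View pics/w_s.png

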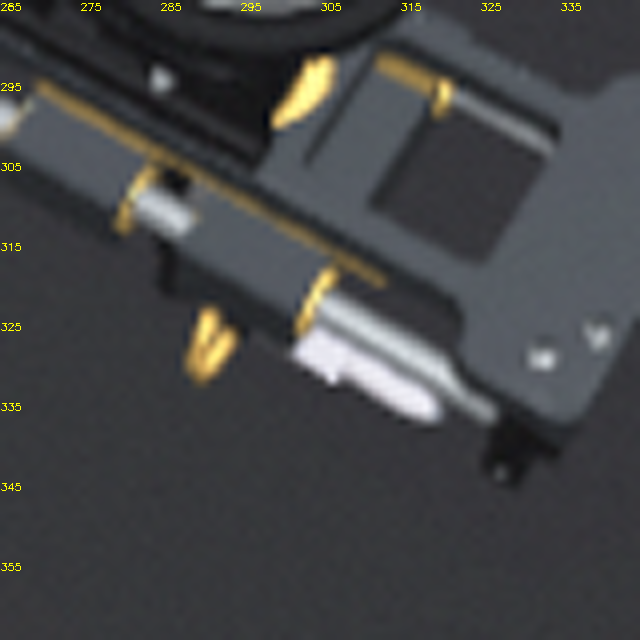

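View pics/w_t.png

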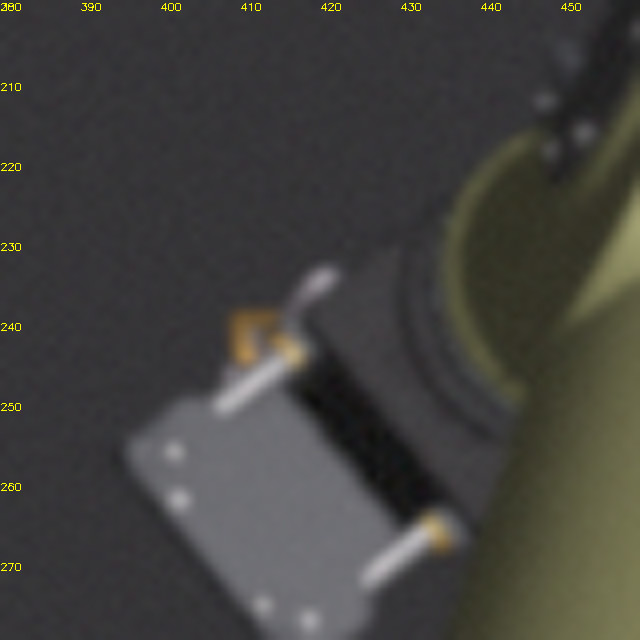

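Emit:
{"op": "servo_tool", "data": {"rows": [[0, 0, 0, -7, 2], [0, 0, 0, -7, 2], [0, 0, 0, -7, 2], [0, 0, 0, -7, 2], [0, 0, 0, -7, 2], [0, 0, 0, -6, 2], [8, 0, 0, 0, 2], [8, 0, 0, 0, 2], [0, 0, 0, 0, 2]]}}

```text
t: 27.0
position: [458.6, -317.3, 83.6]
ee_rot: [0.08, 0.704, -0.079, 0.701]
force: [0.0, 0.9, 0.3]
grip_width: 5.0
```

```bash
python3 - <<'E'
from h import *
st()
shot('side','x_s',(305,325),80,8);shot('top','x_t',(420,240),80,8)
E
```

```text
t 27.0 pos [ 458.6 -317.3   83.6] yaw 77.09 F [0.  0.9 0.3] Tq [-0.01 -0.03  0.02] g 5.0
```

View pics/x_s.png

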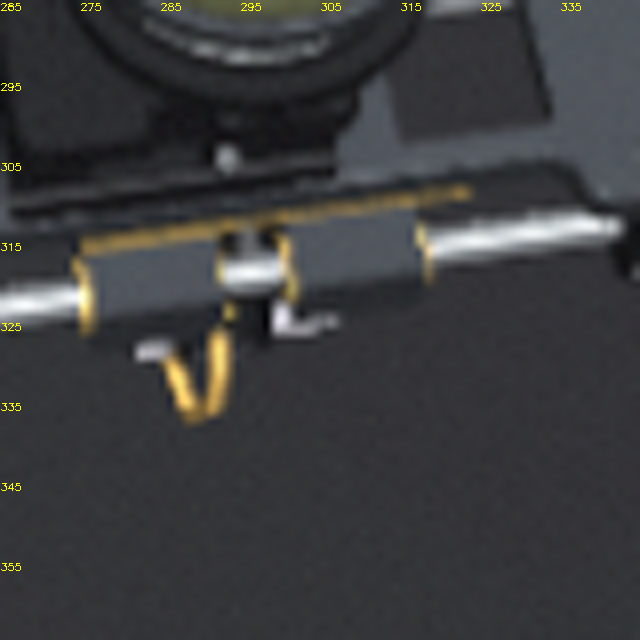

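View pics/x_t.png

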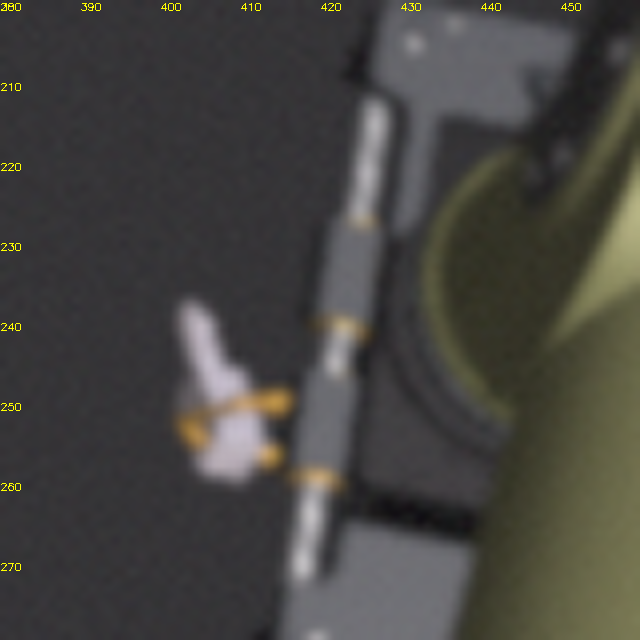

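Emit:
{"op": "servo_tool", "data": {"rows": [[0, 0, 0, 0, 2], [0, 0, 0, 0, 2], [0, 20, 0, 0, 2], [0, 10, 0, 0, 2], [0, 6, 0, 0, 2], [0, 4, 0, 0, 2], [0, 2, 0, 0, 2], [0, 0, 0, 0, 2], [0, 0, 0, 0, 2]], "force": 3}}

```text
t: 28.0
position: [469.2, -277.8, 85.7]
ee_rot: [0.079, 0.703, -0.079, 0.703]
force: [-0.7, -0.7, -0.8]
grip_width: 5.3
```

```bash
python3 - <<'E'
from h import *
st()
shot('side','y_s',(305,315),80,8);shot('top','y_t',(410,245),80,8)
E
```

```text
t 28.0 pos [ 469.2 -277.8   85.7] yaw 77.15 F [-0.7 -0.7 -0.8] Tq [-0.05 -0.01  0.  ] g 5.3
```

View pics/y_s.png

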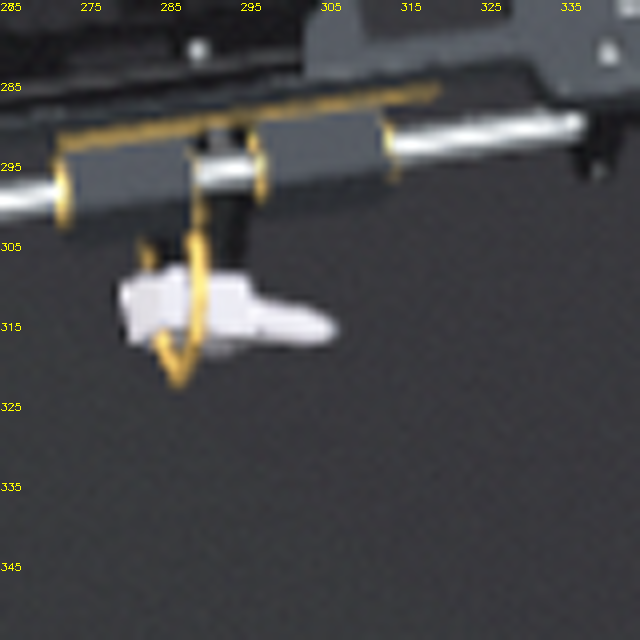

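View pics/y_t.png

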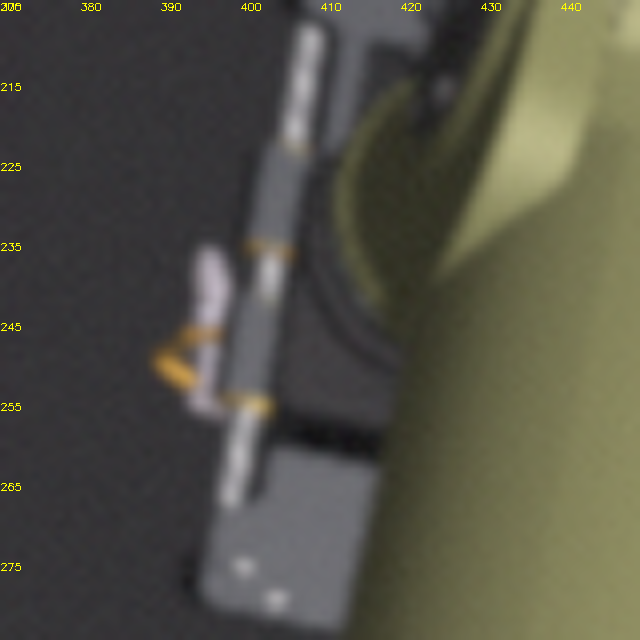

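Emit:
{"op": "servo_tool", "data": {"rows": [[5, 0, 0, 0, 2], [5, 0, 0, 0, 2], [5, 0, 0, 0, 2], [5, 0, 0, 0, 2], [4, 0, 0, 0, 2], [0, 0, 0, 0, 2], [0, 0, 0, 0, 2]], "force": 4}}

```text
t: 28.8
position: [469.6, -277.1, 61.6]
ee_rot: [0.079, 0.703, -0.079, 0.703]
force: [0.2, 0.1, -1.6]
grip_width: 5.0
```

```bash
python3 - <<'E'
from h import *
st()
shot('side','z_s',(305,320),80,8);shot('top','z_t',(410,245),80,8)
E
```

```text
t 28.8 pos [ 469.6 -277.1   61.6] yaw 77.2 F [ 0.2  0.1 -1.6] Tq [-0.06 -0.1  -0.04] g 5.0
```

View pics/z_s.png

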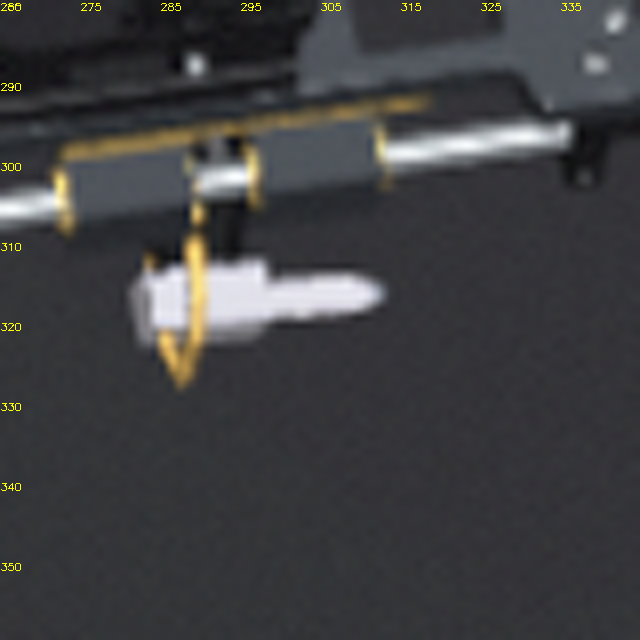

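View pics/z_t.png

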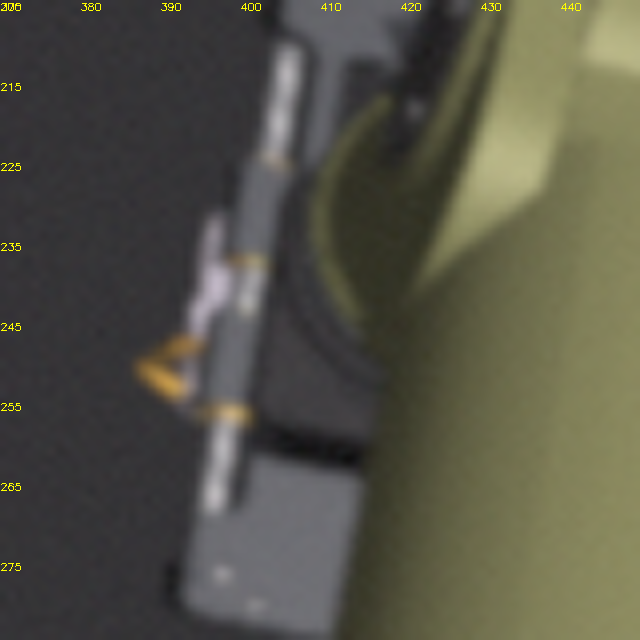

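Emit:
{"op": "servo_tool", "data": {"rows": [[-5, 0, 0, 0, 2], [-5, 0, 0, 0, 2], [-4, 0, 0, 0, 2], [0, 0, 0, 0, 2], [0, 0, 0, 0, 2]]}}

```text
t: 29.4
position: [469.5, -277.3, 76.0]
ee_rot: [0.079, 0.703, -0.079, 0.703]
force: [-0.2, -0.2, -1.5]
grip_width: 5.2
```

```bash
python3 - <<'E'
from h import *
st()
shot('side','za_s',(305,320),80,8)
E
```

```text
t 29.4 pos [ 469.5 -277.3   76. ] yaw 77.19 F [-0.2 -0.2 -1.5] Tq [-0.05 -0.09 -0.02] g 5.2
```

View pics/za_s.png

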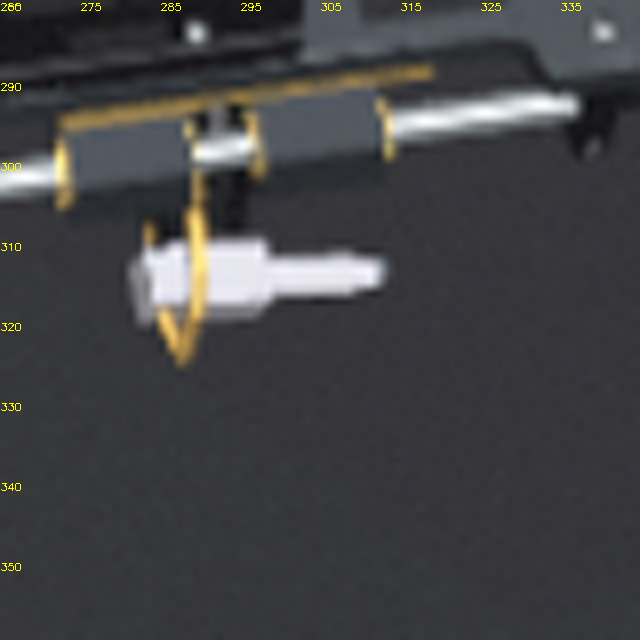

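Emit:
{"op": "servo_tool", "data": {"rows": [[-40, 0, 0, 0, 2], [-15, 0, 0, 0, 2], [-8, 0, 0, 0, 2], [12, 0, 0, 0, 2], [12, 0, 0, 0, 2], [12, 0, 0, 0, 2], [12, 0, 0, 0, 2], [-40, 0, 0, 0, 2], [-15, 0, 0, 0, 2], [-8, 0, 0, 0, 2], [0, 0, 0, 0, 2], [0, 0, 0, 0, 2]]}}

```text
t: 30.65
position: [468.9, -277.0, 152.8]
ee_rot: [0.079, 0.703, -0.079, 0.702]
force: [0.2, -0.5, -0.5]
grip_width: 3.7
```

```bash
python3 - <<'E'
from h import *
st()
shot('side','zb_s',(305,310),90,7)
E
```

```text
t 30.65 pos [ 468.9 -277.   152.8] yaw 77.19 F [ 0.2 -0.5 -0.5] Tq [-0.04 -0.15 -0.01] g 3.7
```

View pics/zb_s.png

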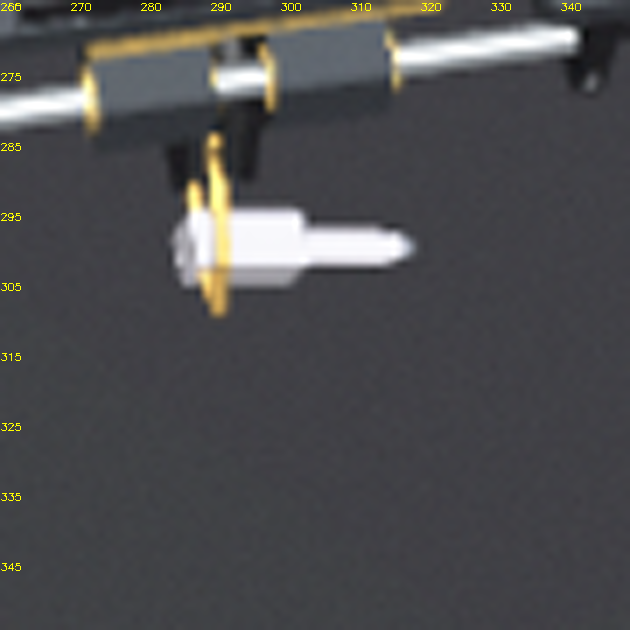

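Emit:
{"op": "servo_tool", "data": {"rows": [[20, 0, 0, 0, 2], [-40, 0, 0, 0, 2], [-10, 0, 0, 0, 2], [10, 0, 0, 0, 2], [20, 0, 0, 0, 2], [-40, 0, 0, 0, 2], [-10, 0, 0, 0, 2], [10, 0, 0, 0, 2], [20, 0, 0, 0, 2], [-40, 0, 0, 0, 2], [-10, 0, 0, 0, 2], [0, 0, 0, 0, 2]], "force": 8}}

```text
t: 31.9
position: [471.0, -277.9, 225.1]
ee_rot: [0.078, 0.701, -0.08, 0.704]
force: [0.9, 0.0, -0.5]
grip_width: 4.1
```

```bash
python3 - <<'E'
from h import *
st()
shot('side','zc_s',(305,290),90,7)
E
```

```text
t 31.9 pos [ 471.  -277.9  225.1] yaw 77.2 F [ 0.9  0.  -0.5] Tq [-0.02 -0.44 -0.03] g 4.1
```

View pics/zc_s.png

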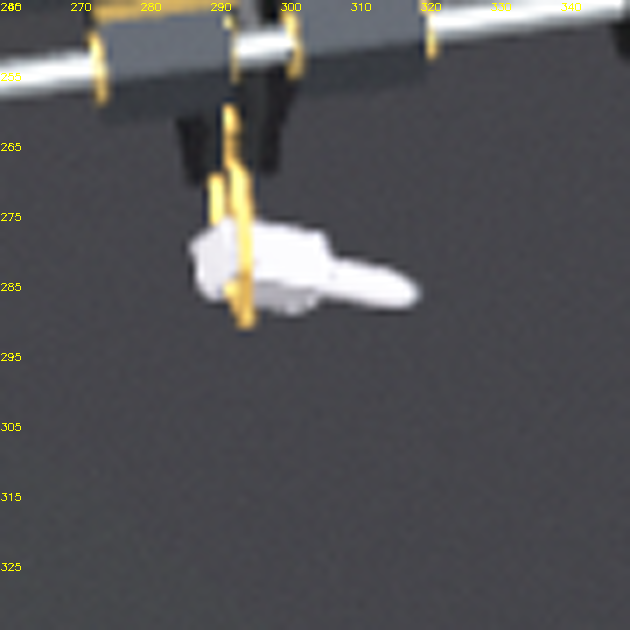

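Emit:
{"op": "servo_tool", "data": {"rows": [[6, 0, 0, 0, 2], [12, 0, 0, 0, 2], [18, 0, 0, 0, 2], [22, 0, 0, 0, 2], [22, 0, 0, 0, 2], [20, 0, 0, 0, 2], [15, 0, 0, 0, 2], [11, 0, 0, 0, 2], [8, 0, 0, 0, 2], [5, 0, 0, 0, 2], [3, 0, 0, 0, 2], [0, 0, 0, 0, 2]]}}

```text
t: 33.15
position: [469.5, -277.3, 81.9]
ee_rot: [0.079, 0.703, -0.079, 0.703]
force: [0.1, 0.1, -1.4]
grip_width: 4.1
```

```bash
python3 - <<'E'
from h import *
st()
shot('side','zd_s',(305,320),80,8);shot('top','zd_t',(400,245),80,8)
E
```

```text
t 33.15 pos [ 469.5 -277.3   81.9] yaw 77.19 F [ 0.1  0.1 -1.4] Tq [-0.06 -0.05 -0.03] g 4.1
```

View pics/zd_s.png

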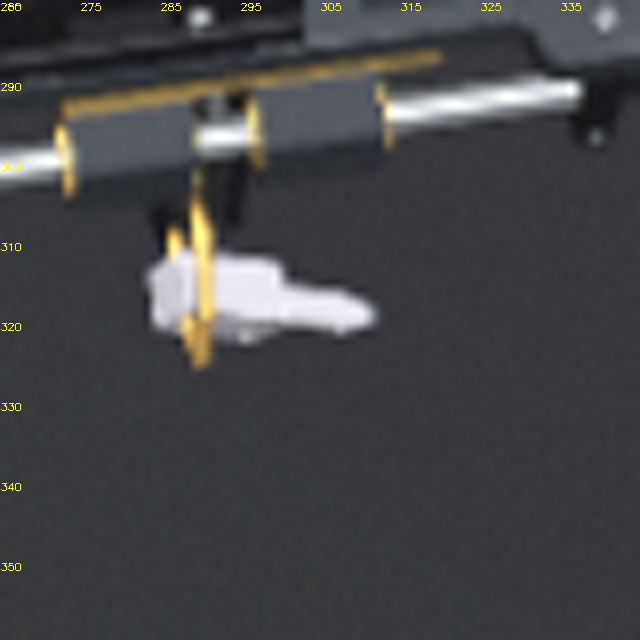

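View pics/zd_t.png

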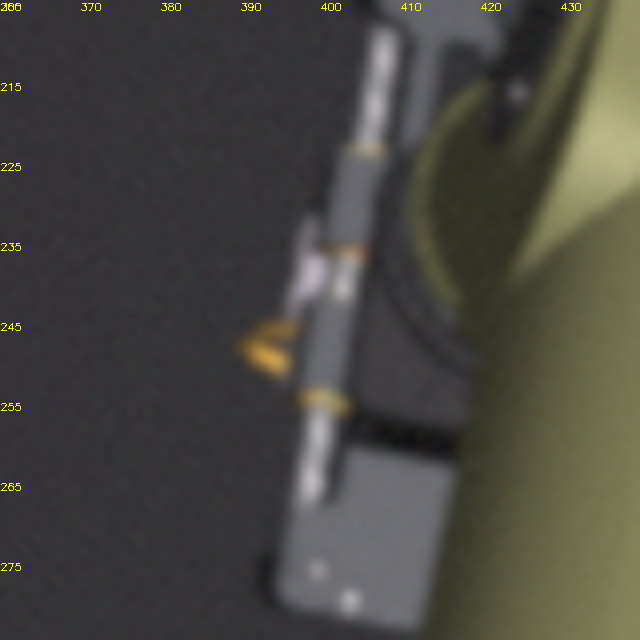

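```bash
python3 - <<'E'
from h import *
for uv,yy in(((310.2,318.2),-290),((310.2,318.2),-284),((303,324),-300)):
    o,d=ray('side',uv);k=(yy-o[1])/d[1];print(uv,yy,(o+k*d).round(1))
E
```

```text
(310.2, 318.2) -290 [ 517.1 -290.    32.4]
(310.2, 318.2) -284 [ 521.  -284.    17.1]
(303, 324) -300 [ 495.5 -300.    42.4]
```

Emit:
{"op": "servo_tool", "data": {"rows": [[4, 0, 0, 0, 2], [3, 0, 0, 0, 2], [0, 0, 0, 0, 2]]}}

```text
t: 33.55
position: [469.0, -277.1, 74.3]
ee_rot: [0.079, 0.703, -0.079, 0.703]
force: [0.6, 0.7, -1.8]
grip_width: 4.1
```

```bash
python3 - <<'E'
from h import *
st()
shot('side','ze_s',(305,320),80,8)
E
```

```text
t 33.55 pos [ 469.  -277.1   74.3] yaw 77.19 F [ 0.6  0.7 -1.8] Tq [-0.02  0.01 -0.01] g 4.1
```

View pics/ze_s.png

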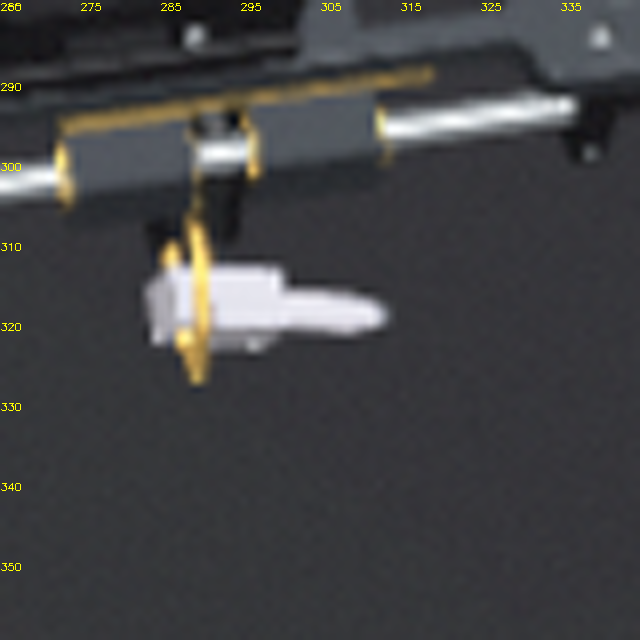

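Emit:
{"op": "servo_tool", "data": {"rows": [[0, 0, 0, 0, 45], [0, 0, 0, 0, 45], [0, 0, 0, 0, 45], [0, 0, 0, 0, 45], [-30, 0, 0, 0, 45], [-40, 0, 0, 0, 45], [-20, -40, 0, 0, 45], [0, -45, 0, 0, 45], [0, -45, 0, 0, 45], [0, -45, 0, 0, 45], [0, 0, 0, 0, 45]]}}

```text
t: 34.7
position: [425.8, -456.0, 164.0]
ee_rot: [0.081, 0.703, -0.084, 0.702]
force: [-0.5, 0.3, -0.7]
grip_width: 44.9
```

```bash
python3 - <<'E'
from h import *
st()
shot('side','zf_s',(300,315),80,8);shot('top','zf_t',(400,245),80,8)
E
```

```text
t 34.7 pos [ 425.8 -456.   164. ] yaw 76.58 F [-0.5  0.3 -0.7] Tq [-0.07 -0.04  0.03] g 44.9
```

View pics/zf_s.png

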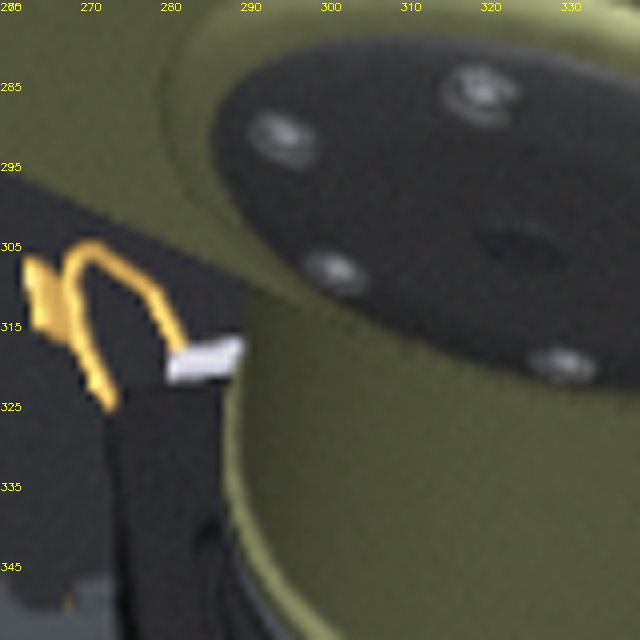

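View pics/zf_t.png

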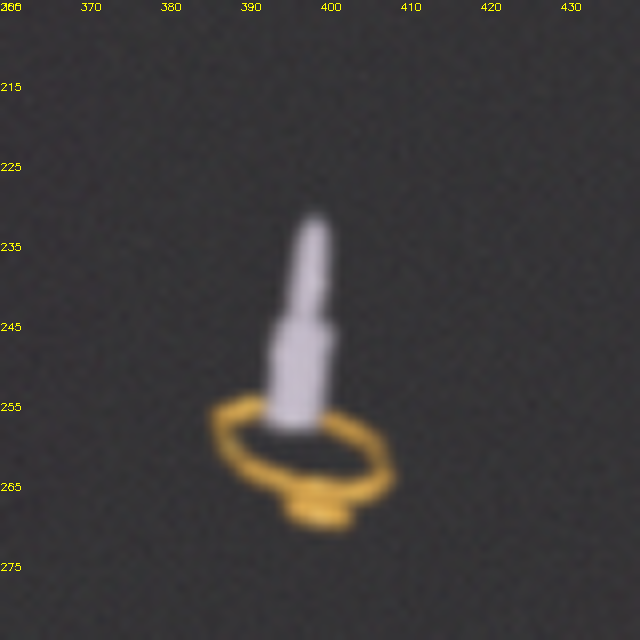

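```bash
python3 - <<'E'
from h import *
h=.4
print('tip',plane('top',(398.2-h,231.2-h),8).round(1),'shoulder',plane('top',(396.6-h,244.3-h),8).round(1),'rear',plane('top',(395.5-h,257.5-h),12).round(1))
im=cv2.imread('pics/zf_t_full.png');hsv=cv2.cvtColor(im,cv2.COLOR_BGR2HSV)
m=cv2.inRange(hsv,(0,0,120),(180,60,255)); k,l,s,c=cv2.connectedComponentsWithStats(m)
i=l[250,396];ys,xs=np.where(l==i);Q=np.array([plane('top',(x,y),8)[:2] for x,y in zip(xs,ys)])
w,V=np.linalg.eigh(np.cov(Q.T));print(Q.mean(0),np.degrees(np.arctan2(*V[::-1,1])),np.ptp(Q@V[:,1]))
pin=[480.5,-280]
go([480.5,-280,60],-10)
E
```

```text
tip [ 528.6 -275.9    8. ] shoulder [ 494.8 -269.9    8. ] rear [ 460.6 -264.6   12. ]
[ 486.47204047 -272.34368701] 170.8559662360075 65.76812183717601
t 34.8 pos [ 429.9 -448.8  164.3] yaw 77.04 F [0.8 1.1 1. ] Tq [ 0.03 -0.09  0.02] g 45.3
twist first 87.04 then dx,dy,dz 104.3 20.5 -175.0
```

Emit:
{"op": "servo_tool", "data": {"rows": [[0, 0, 0, 8, 45], [0, 0, 0, 8, 45], [0, 0, 0, 8, 45], [0, 0, 0, 8, 45], [0, 0, 0, 8, 45], [0, 0, 0, 8, 45], [0, 0, 0, 8, 45], [0, 0, 0, 8, 45], [0, 0, 0, 8, 45], [0, 0, 0, 8, 45], [0, 0, 0, 6.5, 45], [0, 0, 0, 0, 45]], "force": 30}}

```text
t: 36.0
position: [431.9, -445.8, 165.1]
ee_rot: [0.539, 0.458, -0.538, 0.459]
force: [0.4, -0.2, 0.1]
grip_width: 44.9
```

```bash
python3 - <<'E'
from h import *
go([480.8,-268.6,50],-9.3)
E
```

```text
t 36.0 pos [ 431.9 -445.8  165.1] yaw -9.14 F [ 0.4 -0.2  0.1] Tq [ 0.02  0.02 -0.02] g 44.9
twist first 0.16 then dx,dy,dz 115.1 19.6 -182.8
```

Emit:
{"op": "servo_tool", "data": {"rows": [[0, 5, -45, 0, 45], [0, 5, -45, 0, 45], [0, 5, -45, 0, 45], [0, 4.6, -48, 0, 45], [40, 0, 0, 0, 45], [40, 0, 0, 0, 45], [35, 0, 0, 0, 45], [0, 0, 0, 0, 45], [0, 0, 0, 0, 45]]}}

```text
t: 36.9
position: [479.9, -269.5, 50.3]
ee_rot: [0.538, 0.459, -0.538, 0.458]
force: [0.8, 0.2, 0.6]
grip_width: 45.2
```

```bash
python3 - <<'E'
from h import *
go([480.8,-268.6,-26.5],-9.3)
shot('side','zg_s',(295,315),80,8);shot('top','zg_t',(400,245),80,8)
E
```

```text
t 36.9 pos [ 479.9 -269.5   50.3] yaw -9.14 F [0.8 0.2 0.6] Tq [ 0.02 -0.04  0.02] g 45.2
twist first 0.16 then dx,dy,dz 76.8 0.8 -1.0
```

View pics/zg_s.png

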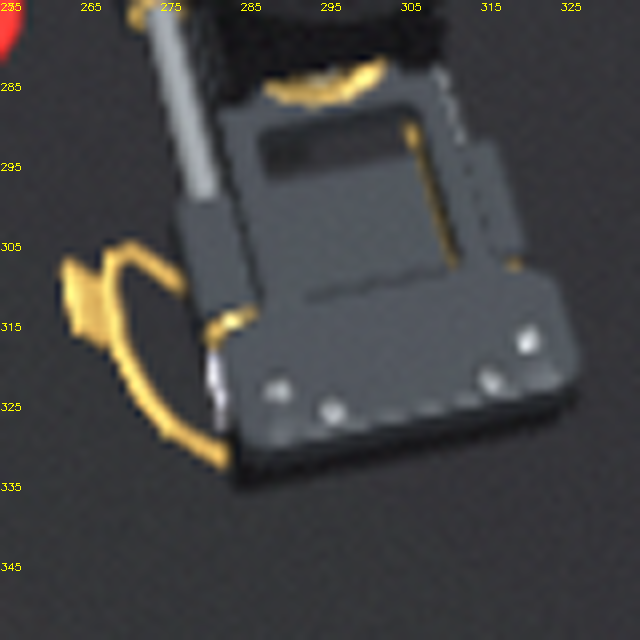

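View pics/zg_t.png

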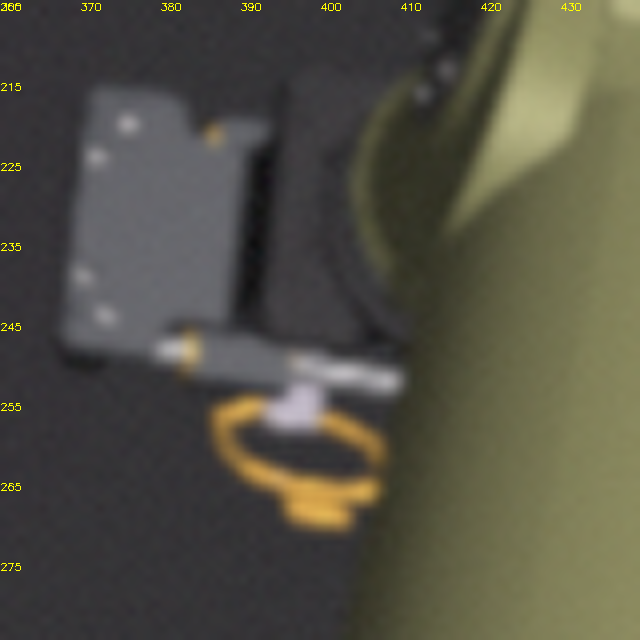

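Good alignment. Descend to just above the bench and grip.

Emit:
{"op": "servo_tool", "data": {"rows": [[30, 1, -1, 0, 45], [30, 0, 0, 0, 45], [14, 0, 0, 0, 45], [2, 0, 0, 0, 45], [0, 0, 0, 0, 45], [0, 0, 0, 0, 45]]}}

```text
t: 37.6
position: [482.1, -270.4, -24.4]
ee_rot: [0.539, 0.457, -0.539, 0.459]
force: [1.1, 0.5, -0.4]
grip_width: 44.9
```

```bash
python3 - <<'E'
from h import *
go([480.8,-268.6,-27],-9.3)
shot('side','zh_s',(295,315),80,8)
E
```

```text
t 37.6 pos [ 482.1 -270.4  -24.4] yaw -9.3 F [ 1.1  0.5 -0.4] Tq [ 0.06  0.01 -0.02] g 44.9
twist first -0.0 then dx,dy,dz 2.6 -1.6 -1.5
```

View pics/zh_s.png

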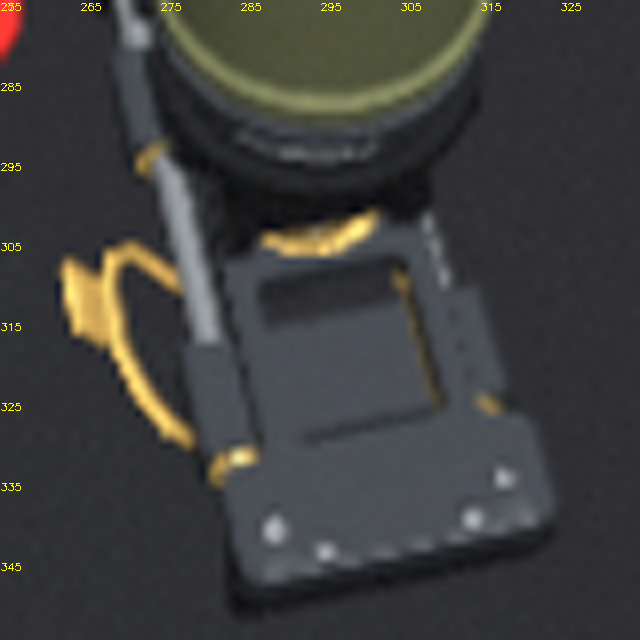

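Emit:
{"op": "servo_tool", "data": {"rows": [[2, -1, -1.5, 0, 45], [0, 0, 0, 0, 40], [0, 0, 0, 0, 30], [0, 0, 0, 0, 22], [0, 0, 0, 0, 14], [0, 0, 0, 0, 12], [0, 0, 0, 0, 12]]}}

```text
t: 38.35
position: [480.0, -268.3, -28.1]
ee_rot: [-0.539, -0.458, 0.539, -0.458]
force: [-0.5, -0.5, 0.6]
grip_width: 15.4
```

Emit:
{"op": "servo_tool", "data": {"rows": [[0, 0, 0, 0, 10], [0, 0, 0, 0, 10]], "force": 35}}

```text
t: 38.55
position: [480.0, -268.3, -28.1]
ee_rot: [-0.539, -0.458, 0.539, -0.458]
force: [-0.5, -0.9, -0.1]
grip_width: 15.4
```

Emit:
{"op": "servo_tool", "data": {"rows": [[-10, 0, 0, 0, 10], [-30, 0, 0, 0, 10], [-40, 0, 0, 0, 10], [-40, 0, 0, 1, 10], [-30, 0, 0, 0, 10], [-10, 0, -20, 0, 10], [0, 0, -40, 0, 10], [0, 0, -45, 0, 10], [0, 0, -45, 0, 10], [0, 0, -45, 0, 10], [0, 0, -45, 0, 10]]}}

```text
t: 39.65
position: [522.5, -29.8, 132.2]
ee_rot: [-0.543, -0.453, 0.543, -0.453]
force: [0.9, 0.2, -0.0]
grip_width: 15.5
```

```bash
python3 - <<'E'
from h import *
go([508,187.2,130],-10.3)
shot('side','zi_s',(285,220),100,6);shot('top','zi_t',(310,235),100,6)
E
```

```text
t 39.65 pos [522.5 -29.8 132.2] yaw -10.3 F [ 0.9  0.2 -0. ] Tq [-0.01 -0.1   0.03] g 15.5
twist first -0.0 then dx,dy,dz 2.2 -53.1 -211.0
```

View pics/zi_s.png

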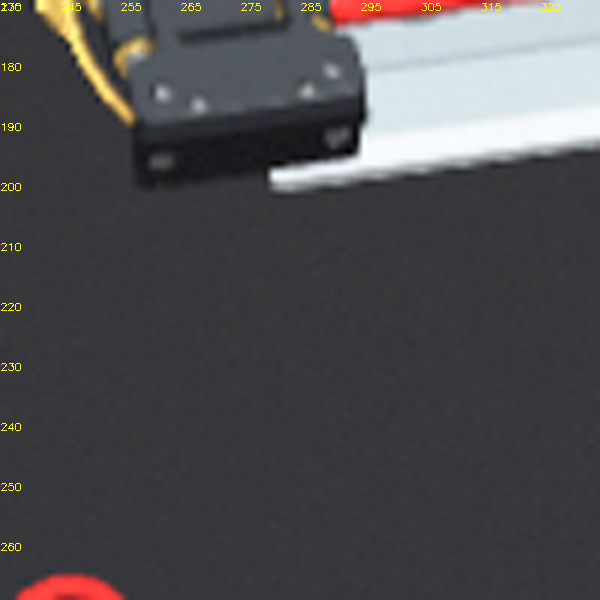

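View pics/zi_t.png

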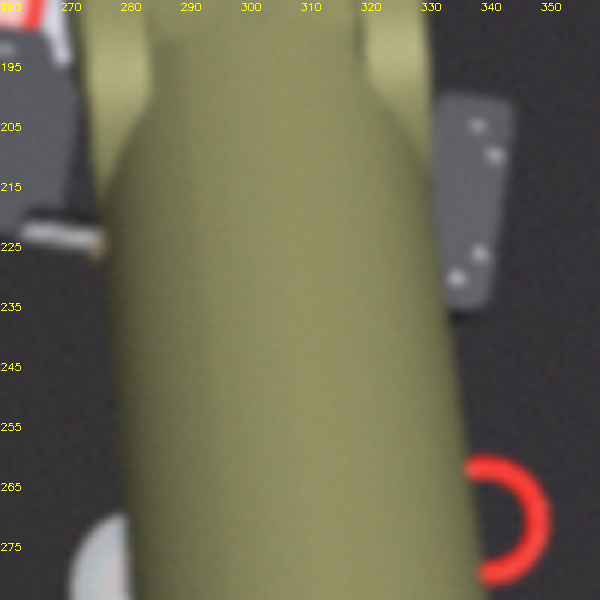

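Emit:
{"op": "servo_tool", "data": {"rows": [[0, -18, -30, 0, 10], [0, -18, -40, 0, 10], [0, -17, -40, 0, 10], [0, 0, -40, 0, 10], [0, 0, -35, 0, 10], [0, 0, -26, 0, 10], [0, 0, 0, 0, 10], [0, 0, 0, 0, 10]]}}

```text
t: 40.55
position: [507.9, 185.2, 131.6]
ee_rot: [-0.542, -0.453, 0.543, -0.453]
force: [-0.4, -0.3, -1.1]
grip_width: 15.9
```

```bash
python3 - <<'E'
from h import *
go([508,187.2,112],-10.3)
shot('side','zj_s',(255,130),70,8);shot('top','zj_t',(215,200),80,7)
E
```

```text
t 40.55 pos [507.9 185.2 131.6] yaw -10.22 F [-0.4 -0.3 -1.1] Tq [-0.04 -0.   -0.01] g 15.9
twist first 0.08 then dx,dy,dz 19.6 -0.3 -2.0
```

View pics/zj_s.png

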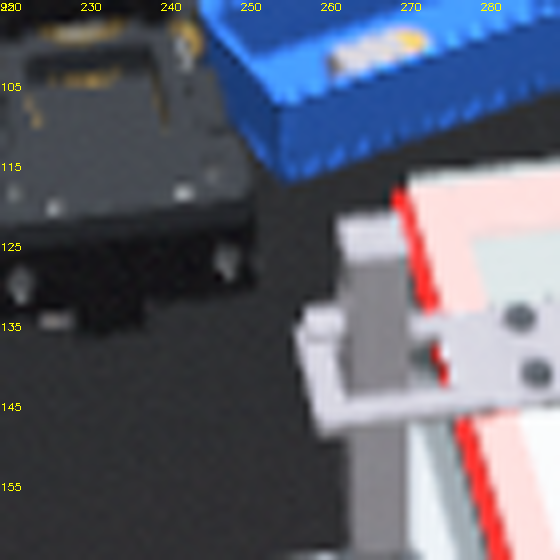

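View pics/zj_t.png

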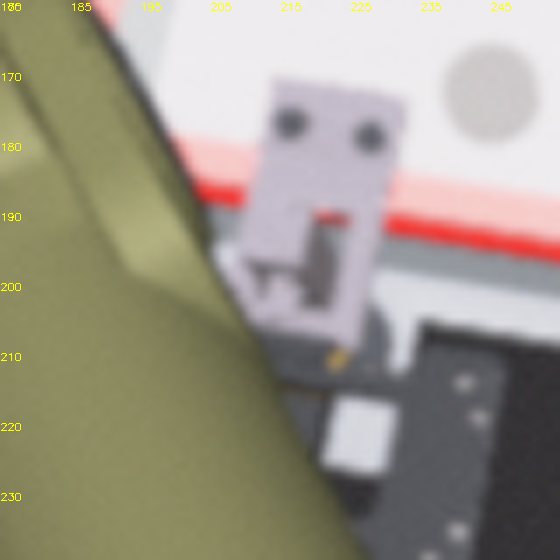

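```bash
python3 - <<'E'
from h import *
u=np.array([.984,-.179,0])
hd=np.array([508.5,185.2,131.6+36.1])
for d in(-22,0,12,30,48.5): print(d,proj('side',hd+u*d).round(1),proj('top',hd+u*d).round(1))
cv2.imwrite('pics/zj2.png',cv2.resize(cv2.convertScaleAbs(cv2.imread('pics/zj_s_full.png')[90:160,200:290],alpha=2),None,fx=8,fy=8,interpolation=cv2.INTER_NEAREST))
E
```

```text
-22 [223.5 130.8] [205.2 238.4]
0 [232.3 129.8] [207.2 228.9]
12 [237.1 129.2] [208.3 223.8]
30 [244.2 128.4] [209.9 216.1]
48.5 [251.5 127.5] [211.6 208.2]
```

View pics/zj2.png

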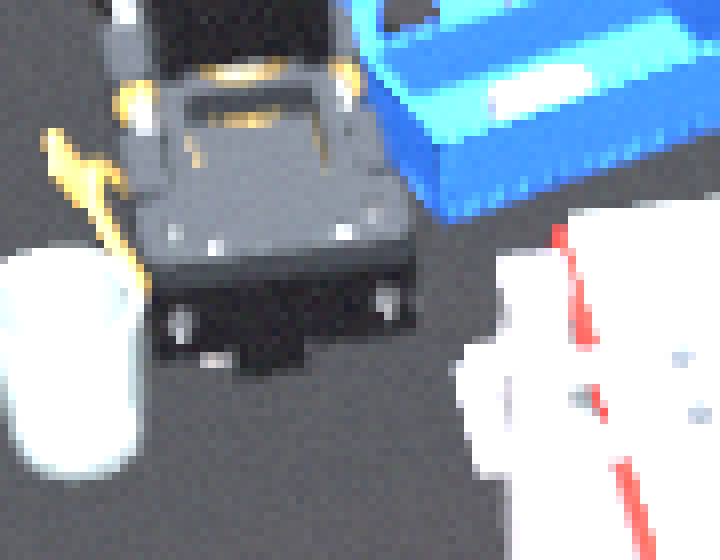

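```bash
cat >> h.py <<'E'
S0=np.array([591.8,171.5])
YAW=np.radians(-10.3);U=np.array([np.cos(YAW),np.sin(YAW)]);V=np.array([-U[1],U[0]])
def lug(x,y,hz):   # target: TCP lug x, y, hole height -> tool move
    P=S0+x*U+y*V; go([P[0],P[1],hz-36.1],-10.3)
def where():
    o,M=st();d=o['position'][:2]-S0;print('lugx %.1f lugy %.1f axis z %.1f  Fx %.1f Fy %.1f Fz %.1f'%(d@U,d@V,o['position'][2]+36.1,o['force'][:2]@U,o['force'][:2]@V,o['force'][2]))
E
python3 -c "
from h import *
lug(-73,0,147.5);where()"
```

```text
t 40.65 pos [508.4 183.6 131.5] yaw -10.4 F [ 1.   0.1 -1.3] Tq [-0.01 -0.02  0.03] g 15.7
twist first -0.1 then dx,dy,dz 20.1 11.3 -3.1
t 40.65 pos [508.4 183.6 131.5] yaw -10.4 F [ 1.   0.1 -1.3] Tq [-0.01 -0.02  0.03] g 15.7
lugx -84.3 lugy -3.1 axis z 167.6  Fx 0.9 Fy 0.3 Fz -1.3
```

Emit:
{"op": "servo_tool", "data": {"rows": [[10, 5, -1.5, 0, 10], [10, 6, -1.5, 0, 10], [0, 0, 0, 0, 10], [0, 0, 0, 0, 10]]}}

```text
t: 41.05
position: [519.5, 185.8, 110.9]
ee_rot: [-0.543, -0.453, 0.544, -0.453]
force: [-0.5, 0.5, -0.4]
grip_width: 15.3
```

```bash
python3 - <<'E'
from h import *
lug(-73,0,147.5);where()
shot('side','zk_s',(255,130),70,8)
E
```

```text
t 41.05 pos [519.5 185.8 110.9] yaw -10.34 F [-0.5  0.5 -0.4] Tq [ 0.06 -0.02  0.03] g 15.3
twist first -0.04 then dx,dy,dz -0.5 0.7 1.1
t 41.05 pos [519.5 185.8 110.9] yaw -10.34 F [-0.5  0.5 -0.4] Tq [ 0.06 -0.02  0.03] g 15.3
lugx -73.7 lugy 1.1 axis z 147.0  Fx -0.6 Fy 0.4 Fz -0.4
```

View pics/zk_s.png

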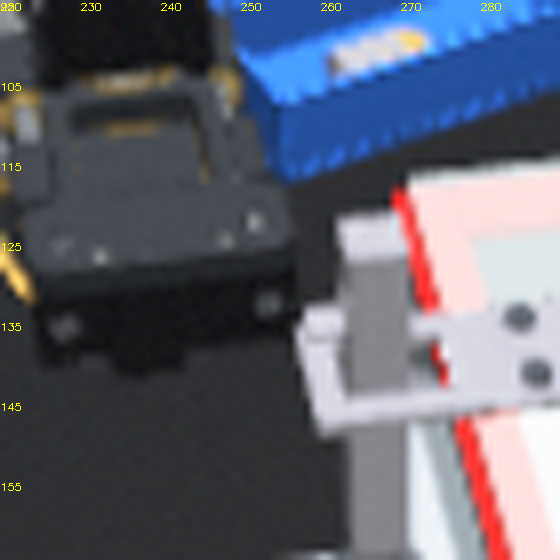

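```bash
python3 - <<'E'
from h import *
# chamber-local side bias: fit from lug corners: use side-consistent origin (side sees chamber shifted by ~(+3.8,+3.4) vs top)
for S in ((590.8,170.2),(594.3,173.6)):
  S=np.array(S)
  print(S,'stud top pred z170',[proj('side',[*(S+a*U*10+b*V*10),170]).round(1) for a,b in((-1,1),(1,1),(1,-1),(-1,-1))])
  for z in(133,136,139,142,145): print(z,[tuple((proj('side',[*(S+a*U+b*V),z])).round(1)) for a,b in((-22,6),(-10,6),(-22,-6))], [tuple((proj('top',[*(S+a*U+b*V),z])).round(1)) for a,b in((-22,6),(-22,-6))])
E
```

```text
[590.8 170.2] stud top pred z170 [array([260.7, 123.1]), array([268.4, 122.2]), array([269.9, 127.2]), array([262.1, 128.2])]
133 [(np.float64(256.7), np.float64(135.9)), (np.float64(261.2), np.float64(135.3)), (np.float64(257.5), np.float64(138.9))] [(np.float64(212.5), np.float64(205.8)), (np.float64(217.5), np.float64(206.6))]
136 [(np.float64(256.7), np.float64(135.0)), (np.float64(261.2), np.float64(134.4)), (np.float64(257.4), np.float64(138.0))] [(np.float64(212.3), np.float64(205.5)), (np.float64(217.3), np.float64(206.3))]
139 [(np.float64(256.6), np.float64(134.1)), (np.float64(261.2), np.float64(133.5)), (np.float64(257.4), np.float64(137.1))] [(np.float64(212.1), np.float64(205.2)), (np.float64(217.1), np.float64(206.0))]
142 [(np.float64(256.6), np.float64(133.2)), (np.float64(261.2), np.float64(132.6)), (np.float64(257.4), np.float64(136.2))] [(np.float64(211.9), np.float64(204.9)), (np.float64(217.0), np.float64(205.7))]
145 [(np.float64(256.6), np.float64(132.3)), (np.float64(261.2), np.float64(131.7)), (np.float64(257.3), np.float64(135.3))] [(np.float64(211.7), np.f
[... 511 characters left out ...]
] [(np.float64(210.9), np.float64(204.0)), (np.float64(215.9), np.float64(204.9))]
139 [(np.float64(257.4), np.float64(133.0)), (np.float64(262.0), np.float64(132.4)), (np.float64(258.2), np.float64(136.0))] [(np.float64(210.7), np.float64(203.7)), (np.float64(215.7), np.float64(204.6))]
142 [(np.float64(257.4), np.float64(132.1)), (np.float64(262.0), np.float64(131.5)), (np.float64(258.2), np.float64(135.1))] [(np.float64(210.5), np.float64(203.4)), (np.float64(215.5), np.float64(204.3))]
145 [(np.float64(257.4), np.float64(131.2)), (np.float64(262.0), np.float64(130.6)), (np.float64(258.2), np.float64(134.2))] [(np.float64(210.3), np.float64(203.1)), (np.float64(215.3), np.float64(204.0))]
```

Emit:
{"op": "servo_tool", "data": {"rows": [[-0.8, 4, 0.5, 0, 10], [0, 4, 0, 0, 10], [0, 3, 0, 0, 10], [0, 2, 0, 0, 10], [0, 2, 0, 0, 10], [0, 0, 0, 0, 10]]}}

```text
t: 41.7
position: [534.7, 183.0, 112.5]
ee_rot: [-0.543, -0.453, 0.543, -0.453]
force: [0.5, 0.5, -0.6]
grip_width: 15.7
```

```bash
python3 - <<'E'
from h import *
where()
E
```

```text
t 41.7 pos [534.7 183.  112.5] yaw -10.32 F [ 0.5  0.5 -0.6] Tq [ 0.04  0.08 -0.01] g 15.7
lugx -58.3 lugy 1.1 axis z 148.6  Fx 0.4 Fy 0.6 Fz -0.6
```

Emit:
{"op": "servo_tool", "data": {"rows": [[0, 0, 1, 0, 10], [0, 1.5, 0, 0, 10], [0, 1.5, 0, 0, 10], [0, 0, 0, 0, 10]]}}

```text
t: 42.1
position: [537.1, 181.3, 112.6]
ee_rot: [-0.543, -0.453, 0.543, -0.453]
force: [-1.5, -0.1, 0.4]
grip_width: 15.8
```

Emit:
{"op": "servo_tool", "data": {"rows": [[0, 1.5, 0, 0, 10], [0, 1.5, 0, 0, 10], [0, 0, 0, 0, 10]]}}

```text
t: 42.4
position: [539.2, 181.0, 112.5]
ee_rot: [-0.542, -0.453, 0.544, -0.453]
force: [-5.0, -0.4, 3.9]
grip_width: 15.7
```

```bash
python3 - <<'E'
from h import *
where()
E
```

```text
t 42.4 pos [539.2 181.  112.5] yaw -10.3 F [-5.  -0.4  3.9] Tq [-0.31  0.96 -0.12] g 15.7
lugx -53.5 lugy -0.1 axis z 148.6  Fx -4.9 Fy -1.2 Fz 3.9
```

Emit:
{"op": "servo_tool", "data": {"rows": [[-1, 0, 0.3, 0, 10], [0, 0, 0, 0, 10], [0, 0, 0, 0, 10]]}}

```text
t: 42.7
position: [540.5, 180.6, 113.5]
ee_rot: [0.543, 0.453, -0.543, 0.453]
force: [-0.5, -0.3, -0.2]
grip_width: 15.7
```

```bash
python3 - <<'E'
from h import *
where()
E
```

```text
t 42.7 pos [540.5 180.6 113.5] yaw -10.32 F [-0.5 -0.3 -0.2] Tq [-0.12  0.28 -0.03] g 15.7
lugx -52.1 lugy -0.2 axis z 149.6  Fx -0.5 Fy -0.4 Fz -0.2
```

Force vanished after 1 mm up: the nose is in the hole. Advancing gently.

Emit:
{"op": "servo_tool", "data": {"rows": [[-0.5, 1.5, 0, 0, 10], [0, 1.5, 0, 0, 10], [0, 0, 0, 0, 10]]}}

```text
t: 43.0
position: [543.1, 179.9, 114.0]
ee_rot: [-0.543, -0.453, 0.543, -0.453]
force: [-2.7, -0.4, 1.8]
grip_width: 15.8
```

```bash
python3 - <<'E'
from h import *
where()
E
```

```text
t 43.0 pos [543.1 179.9 114. ] yaw -10.32 F [-2.7 -0.4  1.8] Tq [-0.29  0.61 -0.  ] g 15.8
lugx -49.5 lugy -0.4 axis z 150.1  Fx -2.5 Fy -0.8 Fz 1.8
```

Emit:
{"op": "servo_tool", "data": {"rows": [[-1, 0, 0.4, 0, 10], [0, 1.5, 0, 0, 10], [0, 1.5, 0, 0, 10], [0, 0, 0, 0, 10]]}}

```text
t: 43.4
position: [546.1, 179.0, 115.0]
ee_rot: [-0.543, -0.453, 0.543, -0.453]
force: [-1.2, -1.1, -0.2]
grip_width: 15.6
```

```bash
python3 - <<'E'
from h import *
where()
E
```

```text
t 43.4 pos [546.1 179.  115. ] yaw -10.33 F [-1.2 -1.1 -0.2] Tq [-0.34  0.33  0.04] g 15.6
lugx -46.3 lugy -0.8 axis z 151.1  Fx -1.0 Fy -1.3 Fz -0.2
```

Emit:
{"op": "servo_tool", "data": {"rows": [[-0.3, 1, 0.5, 0, 10], [0, 2, 0, 0, 10], [0, 2, 0, 0, 10], [0, 0, 0, 0, 10]]}}

```text
t: 43.8
position: [551.5, 177.8, 115.4]
ee_rot: [0.543, 0.453, -0.543, 0.453]
force: [0.0, -0.7, -1.0]
grip_width: 15.6
```

```bash
python3 - <<'E'
from h import *
where()
E
```

```text
t 43.8 pos [551.5 177.8 115.4] yaw -10.32 F [ 0.  -0.7 -1. ] Tq [-0.19 -0.07 -0.03] g 15.6
lugx -40.8 lugy -1.0 axis z 151.5  Fx 0.2 Fy -0.7 Fz -1.0
```

Emit:
{"op": "servo_tool", "data": {"rows": [[0.2, 2, 0.3, 0, 10], [0, 2, 0, 0, 10], [0, 2, 0, 0, 10], [0, 2, 0, 0, 10], [0, 0, 0, 0, 10]]}}

```text
t: 44.3
position: [559.1, 176.1, 115.1]
ee_rot: [0.543, 0.453, -0.543, 0.453]
force: [0.4, 0.4, -0.6]
grip_width: 15.6
```

```bash
python3 - <<'E'
from h import *
where()
E
```

```text
t 44.3 pos [559.1 176.1 115.1] yaw -10.31 F [ 0.4  0.4 -0.6] Tq [-0.08 -0.09  0.01] g 15.6
lugx -33.0 lugy -1.3 axis z 151.2  Fx 0.3 Fy 0.4 Fz -0.6
```

Emit:
{"op": "servo_tool", "data": {"rows": [[0, 2, 0, 0, 10], [0, 2, 0, 0, 10], [0, 2, 0, 0, 10], [0, 0, 0, 0, 10]]}}

```text
t: 44.7
position: [565.0, 175.0, 115.1]
ee_rot: [0.543, 0.453, -0.543, 0.453]
force: [-1.0, -1.2, 0.0]
grip_width: 15.8
```

```bash
python3 - <<'E'
from h import *
where()
shot('side','zl_s',(260,130),70,8)
E
```

```text
t 44.7 pos [565.  175.  115.1] yaw -10.32 F [-1.  -1.2  0. ] Tq [-0.06 -0.11 -0.03] g 15.8
lugx -27.0 lugy -1.3 axis z 151.2  Fx -0.7 Fy -1.4 Fz 0.0
```

View pics/zl_s.png

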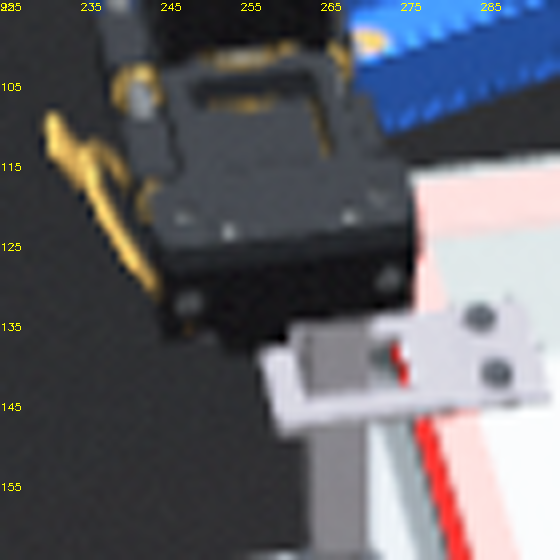

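Going in freely, ring still open. Continue to the shoulder contact.

Emit:
{"op": "servo_tool", "data": {"rows": [[0, 1, 0, 0, 10], [0, 1, 0, 0, 10], [0, 1, 0, 0, 10], [0, 0, 0, 0, 10]]}}

```text
t: 45.15
position: [567.6, 174.5, 115.1]
ee_rot: [0.543, 0.453, -0.543, 0.453]
force: [-0.8, -0.9, -1.5]
grip_width: 15.6
```

Emit:
{"op": "servo_tool", "data": {"rows": [[0, 1, 0, 0, 10], [0, 1, 0, 0, 10], [0, 0, 0, 0, 10]]}}

```text
t: 45.45
position: [569.5, 174.1, 115.1]
ee_rot: [0.543, 0.453, -0.543, 0.453]
force: [-1.2, -0.4, -0.7]
grip_width: 15.7
```

Emit:
{"op": "servo_tool", "data": {"rows": [[0, 1, 0, 0, 10], [0, 1, 0, 0, 10], [0, 0, 0, 0, 10]]}}

```text
t: 45.75
position: [569.5, 174.1, 115.1]
ee_rot: [-0.542, -0.454, 0.544, -0.453]
force: [-6.2, -0.2, 3.4]
grip_width: 15.7
```

```bash
python3 - <<'E'
from h import *
where()
E
```

```text
t 45.75 pos [569.5 174.1 115.1] yaw -10.28 F [-6.2 -0.2  3.4] Tq [-0.22  1.35 -0.05] g 15.7
lugx -22.4 lugy -1.4 axis z 151.2  Fx -6.1 Fy -1.3 Fz 3.4
```

Emit:
{"op": "servo_tool", "data": {"rows": [[0, -1.5, 0, 0, 10], [0, 0, 0, 0, 14], [0, 0, 0, 0, 18], [0, 0, 0, 0, 25], [0, 0, 0, 0, 35], [0, 0, 0, 0, 45], [0, 0, 0, 0, 45], [0, 0, 0, 0, 45]]}}

```text
t: 46.55
position: [570.0, 174.1, 115.1]
ee_rot: [0.543, 0.453, -0.543, 0.453]
force: [-0.6, -0.1, -0.3]
grip_width: 42.8
```

```bash
python3 - <<'E'
from h import *
where()
shot('side','zm_s',(260,130),70,8);shot('top','zm_t',(215,200),80,7)
E
```

```text
t 46.55 pos [570.  174.1 115.1] yaw -10.31 F [-0.6 -0.1 -0.3] Tq [ 0.02  0.01 -0.02] g 42.8
lugx -21.9 lugy -1.3 axis z 151.2  Fx -0.5 Fy -0.2 Fz -0.3
```

View pics/zm_s.png

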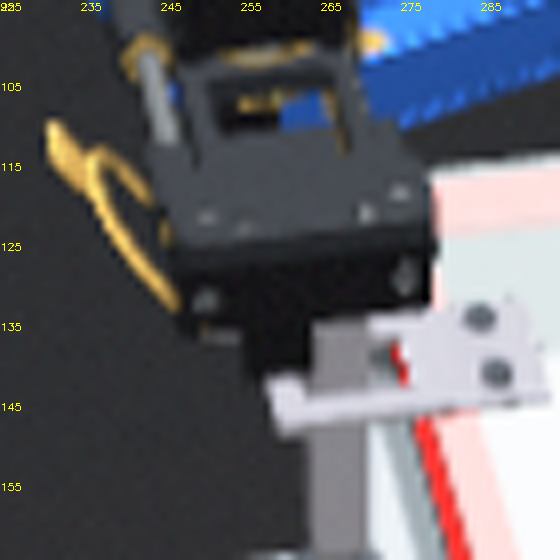

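View pics/zm_t.png

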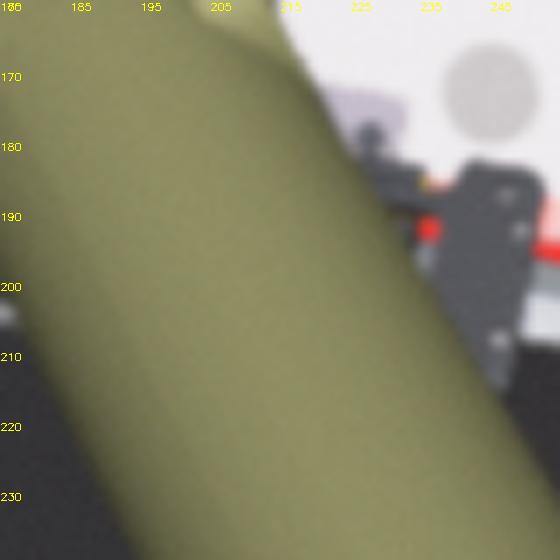

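Emit:
{"op": "servo_tool", "data": {"rows": [[-10, 0, 0, 0, 45], [-25, 0, 0, 0, 45], [-40, 0, 0, 0, 45], [-45, 0, 0, 0, 30], [-20, -10, 0, 0, 10], [0, -40, 0, 0, 0], [0, -40, 0, 0, 0], [0, 0, 0, 0, 0]]}}

```text
t: 47.45
position: [477.0, 193.0, 256.6]
ee_rot: [-0.541, -0.454, 0.542, -0.455]
force: [0.2, -0.2, 0.2]
grip_width: 12.9
```

```bash
python3 - <<'E'
from h import *
where()
shot('side','zn_s',(260,130),70,8);shot('top','zn_t',(215,200),80,7)
E
```

```text
t 47.45 pos [477.  193.  256.6] yaw -9.99 F [ 0.2 -0.2  0.2] Tq [ 0.08 -0.05 -0.01] g 12.9
lugx -116.8 lugy 0.6 axis z 292.7  Fx 0.2 Fy -0.1 Fz 0.2
```

View pics/zn_s.png

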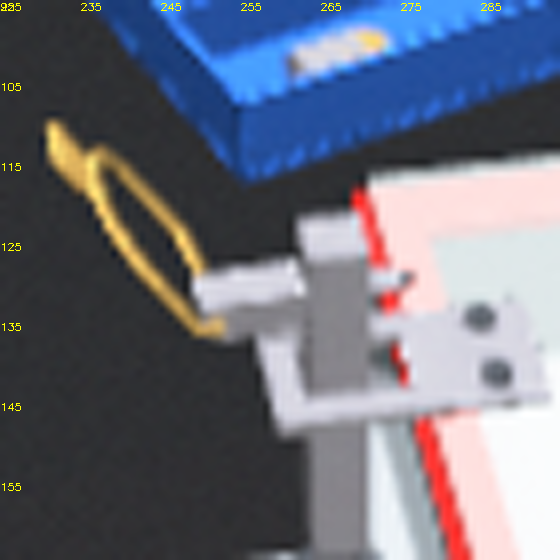

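View pics/zn_t.png

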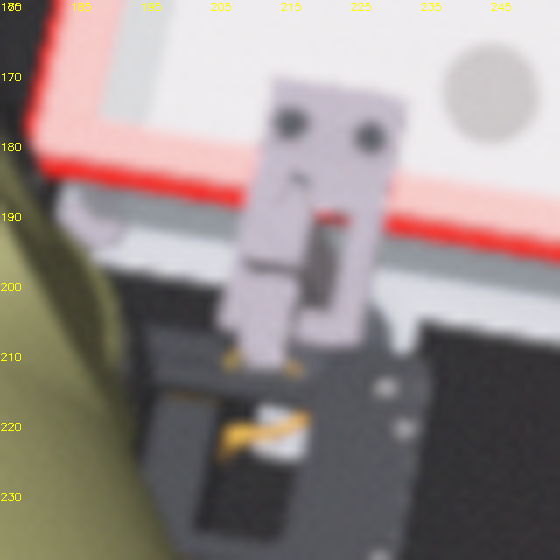

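Emit:
{"op": "servo_tool", "data": {"rows": [[40, 0, 2, 0.3, 0], [40, 0, 0, 0, 0], [0, 20, 0, 0, 0], [0, 8, 0, 0, 0], [0, 8, 0, 0, 0], [-2, 8, 0, 0, 0], [-3, 8, 0, 0, 0], [-3, 8, 0, 0, 0], [-2, 6, 0, 0, 0], [0, 0, 0, 0, 0]], "force": 10}}

```text
t: 48.55
position: [547.0, 175.8, 185.6]
ee_rot: [0.545, 0.451, -0.544, 0.452]
force: [0.3, -0.1, 0.1]
grip_width: 0.3
```

```bash
python3 - <<'E'
from h import *
where()
shot('side','zo_s',(260,130),70,8)
E
```

```text
t 48.55 pos [547.  175.8 185.6] yaw -10.66 F [ 0.3 -0.1  0.1] Tq [ 0.02  0.11 -0.03] g 0.3
lugx -44.9 lugy -3.8 axis z 221.7  Fx 0.3 Fy -0.1 Fz 0.1
```

View pics/zo_s.png

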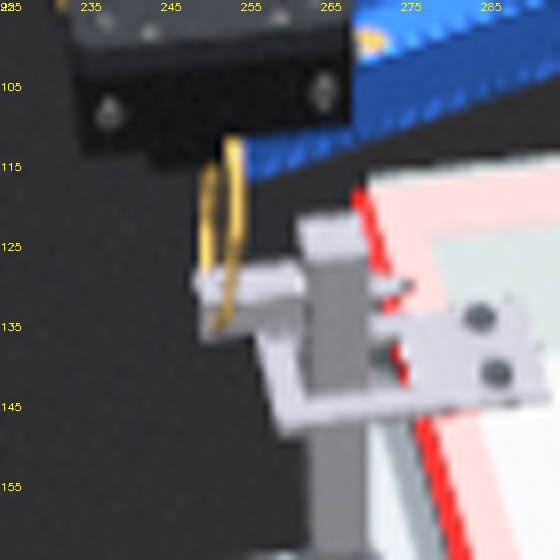

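Emit:
{"op": "servo_tool", "data": {"rows": [[-6, 7, -2, 0, 0], [-5, 7, 0, 0, 0], [3, 9, 0, 0, 0], [4, 9.5, 0, 0, 0], [6, 8, 0, 0, 0], [6, 8, 0, 0, 0], [7, 6, 0, 0, 0], [8, 6.5, 0, 0, 0], [0, 0, 0, 0, 0], [0, 0, 0, 0, 0]]}}

```text
t: 49.6
position: [605.9, 166.9, 161.6]
ee_rot: [-0.544, -0.452, 0.544, -0.451]
force: [-0.8, 0.3, 0.0]
grip_width: 0.7
```

```bash
python3 - <<'E'
from h import *
where()
shot('side','zp_s',(265,130),70,8)
E
```

```text
t 49.6 pos [605.9 166.9 161.6] yaw -10.6 F [-0.8  0.3  0. ] Tq [ 0.07  0.03 -0.03] g 0.7
lugx 14.7 lugy -2.0 axis z 197.7  Fx -0.8 Fy 0.2 Fz 0.0
```

View pics/zp_s.png

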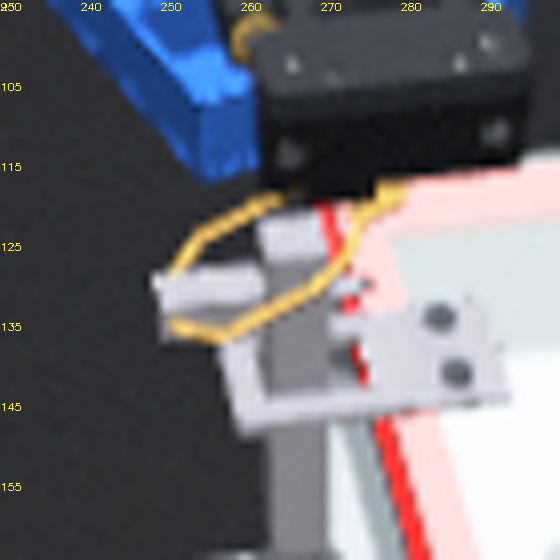

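Emit:
{"op": "servo_tool", "data": {"rows": [[6, 5, 0, 0, 0], [6, 5, 0, 0, 0], [6, 1.5, 0, 0, 0], [6, 1.5, 0, 0, 0], [5, 0, 0, 0, 0], [0, 0, 0, 0, 0], [0, 0, 0, 0, 0]]}}

```text
t: 50.35
position: [618.7, 164.5, 132.9]
ee_rot: [-0.544, -0.452, 0.544, -0.452]
force: [-0.0, -0.1, -0.4]
grip_width: 0.5
```

```bash
python3 - <<'E'
from h import *
where()
E
```

```text
t 50.35 pos [618.7 164.5 132.9] yaw -10.59 F [-0.  -0.1 -0.4] Tq [0.05 0.01 0.03] g 0.5
lugx 27.8 lugy -2.0 axis z 169.0  Fx -0.0 Fy -0.1 Fz -0.4
```

Emit:
{"op": "servo_tool", "data": {"rows": [[1, 0, 0, 0, 0], [1, 0, 0, 0, 0], [0, 0, 0, 0, 0]]}}

```text
t: 50.65
position: [619.0, 164.5, 131.2]
ee_rot: [0.544, 0.452, -0.544, 0.452]
force: [-0.1, -0.5, -0.7]
grip_width: 0.0
```

Emit:
{"op": "servo_tool", "data": {"rows": [[1, 0, 0, 0, 0], [1, 0, 0, 0, 0], [0, 0, 0, 0, 0]]}}

```text
t: 50.95
position: [619.4, 164.4, 129.3]
ee_rot: [0.544, 0.451, -0.544, 0.452]
force: [1.1, 0.3, 0.3]
grip_width: 0.8
```

Emit:
{"op": "servo_tool", "data": {"rows": [[1, 0, 0, 0, 0], [1, 0, 0, 0, 0], [0, 0, 0, 0, 0]]}}

```text
t: 51.25
position: [619.6, 164.4, 127.7]
ee_rot: [0.544, 0.451, -0.544, 0.452]
force: [0.6, -0.4, 4.1]
grip_width: 0.7
```

Emit:
{"op": "servo_tool", "data": {"rows": [[1, 0, 0, 0, 0], [1, 0, 0, 0, 0], [0, 0, 0, 0, 0]]}}

```text
t: 51.55
position: [619.4, 164.5, 125.5]
ee_rot: [0.544, 0.451, -0.544, 0.452]
force: [1.5, -0.4, 4.7]
grip_width: 0.3
```

Emit:
{"op": "servo_tool", "data": {"rows": [[1, 0, 0, 0, 0], [1, 0, 0, 0, 0], [0, 0, 0, 0, 0]]}}

```text
t: 51.85
position: [619.6, 164.7, 124.8]
ee_rot: [0.545, 0.451, -0.544, 0.452]
force: [-1.3, -0.4, 10.0]
grip_width: 0.1
```

```bash
python3 - <<'E'
from h import *
where()
shot('side','zq_s',(270,130),70,8)
E
```

```text
t 51.85 pos [619.6 164.7 124.8] yaw -10.61 F [-1.3 -0.4 10. ] Tq [-0.22  0.29 -0.01] g 0.1
lugx 28.6 lugy -1.8 axis z 160.9  Fx -1.2 Fy -0.6 Fz 10.0
```

View pics/zq_s.png

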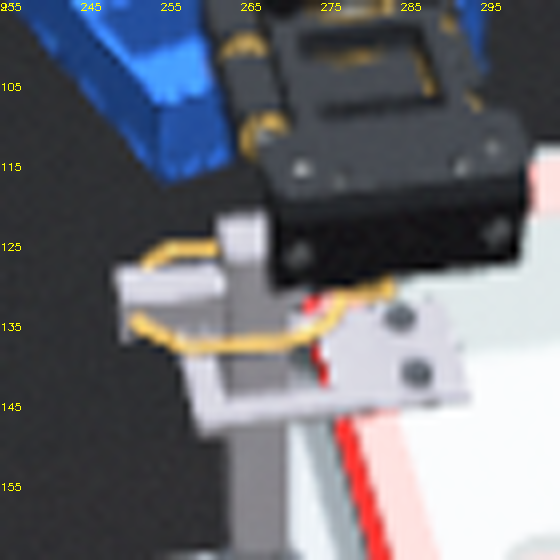

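Emit:
{"op": "servo_tool", "data": {"rows": [[-4, 0, 0, 0, 0], [0, 9, 0, 0, 0], [3, 0, 0, 0, 0], [0, 0, 0, 0, 0]]}}

```text
t: 52.3
position: [627.2, 162.3, 122.5]
ee_rot: [-0.543, -0.452, 0.545, -0.451]
force: [0.0, 0.6, -0.5]
grip_width: 0.5
```

Emit:
{"op": "servo_tool", "data": {"rows": [[1, 0, 0, 0, 0], [1, 0, 0, 0, 0], [0, 0, 0, 0, 0]]}}

```text
t: 52.6
position: [627.5, 162.8, 121.7]
ee_rot: [-0.544, -0.452, 0.544, -0.452]
force: [0.5, 0.1, -0.3]
grip_width: 0.4
```

Emit:
{"op": "servo_tool", "data": {"rows": [[1, 0, 0, 0, 0], [1, 0, 0, 0, 0], [0, 0, 0, 0, 0]]}}

```text
t: 52.9
position: [627.7, 162.8, 119.9]
ee_rot: [-0.544, -0.452, 0.544, -0.452]
force: [0.3, -0.2, -0.2]
grip_width: 0.6
```

Emit:
{"op": "servo_tool", "data": {"rows": [[1, 0, 0, 0, 0], [1, 0, 0, 0, 0], [0, 0, 0, 0, 0]]}}

```text
t: 53.2
position: [627.9, 162.9, 118.5]
ee_rot: [0.544, 0.452, -0.544, 0.452]
force: [-0.7, 0.5, 1.4]
grip_width: 0.4
```

Emit:
{"op": "servo_tool", "data": {"rows": [[1, 0, 0, 0, 0], [1, 0, 0, 0, 0], [0, 0, 0, 0, 0]]}}

```text
t: 53.5
position: [627.9, 163.1, 117.5]
ee_rot: [0.544, 0.452, -0.544, 0.452]
force: [-2.9, 0.1, 8.8]
grip_width: 0.3
```

```bash
python3 - <<'E'
from h import *
where()
shot('side','zr_s',(270,130),70,8)
E
```

```text
t 53.5 pos [627.9 163.1 117.5] yaw -10.6 F [-2.9  0.1  8.8] Tq [-0.15  0.72  0.01] g 0.3
lugx 37.0 lugy -1.8 axis z 153.6  Fx -2.9 Fy -0.4 Fz 8.8
```

View pics/zr_s.png

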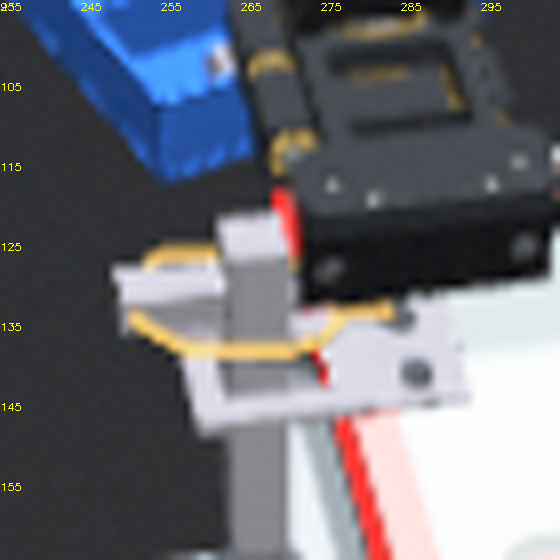

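Emit:
{"op": "servo_tool", "data": {"rows": [[1, 0, 0, 0, 0], [0, 0, 0, 0, 0], [0, 0, 0, 0, 0]]}}

```text
t: 53.85
position: [628.0, 163.2, 117.2]
ee_rot: [0.544, 0.451, -0.544, 0.452]
force: [-4.9, -1.7, 9.8]
grip_width: 0.4
```

Emit:
{"op": "servo_tool", "data": {"rows": [[-5, 0, 0, 0, 0], [-25, 0, 0, 0, 0], [-40, 0, 0, 0, 0], [-40, 0, 0, 0, 0], [0, -40, 0, 0, 0], [0, -45, 0, 0, 0], [0, -45, 0, 0, 0], [0, -30, 30, 0, 0], [0, 0, 0, 0, 0], [0, 0, 0, 0, 0]]}}

```text
t: 54.85
position: [465.3, 161.8, 225.5]
ee_rot: [0.545, 0.45, -0.544, 0.452]
force: [0.0, 0.1, 0.4]
grip_width: 0.6
```

```bash
python3 - <<'E'
from h import *
where()
shot('side','zs_s',(265,130),60,10);shot('top','zs_t',(215,200),80,7)
E
```

```text
t 54.85 pos [465.3 161.8 225.5] yaw -10.69 F [0.  0.1 0.4] Tq [ 0.09 -0.02  0.01] g 0.6
lugx -122.8 lugy -32.2 axis z 261.6  Fx 0.0 Fy 0.1 Fz 0.4
```

View pics/zs_s.png

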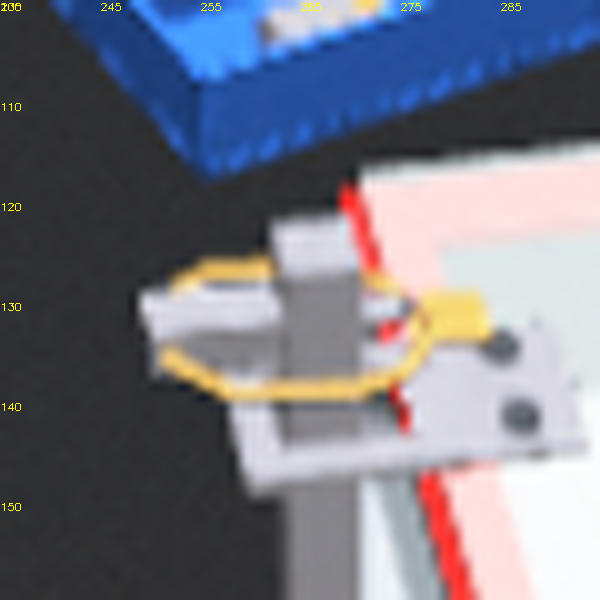

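View pics/zs_t.png

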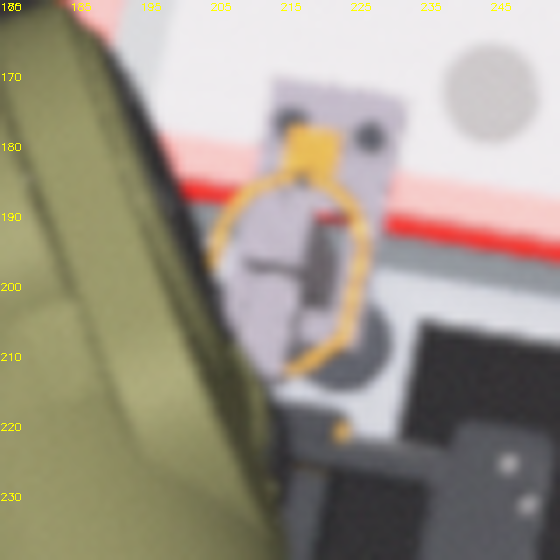

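```bash
python3 - <<'E'
from h import *
for nm,S,zh,c in(('side',(594.3,173.6),148.6,1),('top',(590.8,170.2),150,1)):
  S=np.array(S)
  for f in(3.4,0,-3,-5.8):
    f=np.radians(f);P=[]
    for r,y in((76,0),(84,9),(84,-9),(66,0)): P.append(tuple(proj(nm,[*(S+(-39+r*np.cos(f))*U+y*V),zh+r*np.sin(f)]).round(1)))
    print(nm,np.degrees(f).round(1),P)
  print('nose',proj(nm,[*(S+26.5*U),zh]).round(1), 'head rear',proj(nm,[*(S-44*U),zh+8]).round(1))
o,d=None,None
print('tri tab',tri((279.7-.4,131-.4),(218.6-.4,180.5-.4)),'nose',)
E
```

```text
side 3.4 [(np.float64(280.3), np.float64(127.5)), (np.float64(282.6), np.float64(124.8)), (np.float64(284.0), np.float64(129.3)), (np.float64(276.5), np.float64(128.2))]
side 0.0 [(np.float64(280.3), np.float64(128.9)), (np.float64(282.6), np.float64(126.3)), (np.float64(284.0), np.float64(130.8)), (np.float64(276.5), np.float64(129.3))]
side -3.0 [(np.float64(280.2), np.float64(130.1)), (np.float64(282.5), np.float64(127.6)), (np.float64(283.9), np.float64(132.1)), (np.float64(276.4), np.float64(130.4))]
side -5.8 [(np.float64(280.1), np.float64(131.2)), (np.float64(282.4), np.float64(128.8)), (np.float64(283.8), np.float64(133.3)), (np.float64(276.3), np.float64(131.3))]
nose [276.3 129.4] head rear [249.1 130.2]
top 3.4 [(np.float64(218.7), np.float64(179.8)), (np.float64(215.6), np.float64(175.9)), (np.float64(223.1), np.float64(177.1)), (np.float64(217.9), np.float64(184.0))]
top 0.0 [(np.float64(219.0), np.float64(180.3)), (np.float64(215.9), np.float64(176.4)), (np.float64(223.4), np.float64(177.7)), (np.float64(218.1), np.float64(184.4))]
top -3.0 [(np.float64(219.2), np.float64(180.8)), (np.float64(216.2), np.float64(177.0)), (np.float64(223.7), np.float64(178.2)), (np.float64(218.3), np.float64(184.8))]
top -5.8 [(np.float64(219.4), np.float64(181.4)), (np.float64(216.4), np.float64(177.6)), (np.float64(223.9), np.float64(178.9)), (np.float64(218.5), np.float64(185.3))]
nose [218.1 184.6] head rear [211.5 212.9]
tri tab (array([628.5517694 , 166.34890051, 144.30228152]), np.float64(1.5305670879898827)) nose
```

```bash
python3 - <<'E'
from h import *
a=cv2.imread('pics/side0.png');b=cv2.imread('pics/zs_s_full.png')
cv2.imwrite('pics/cmp.png',cv2.resize(b,(560,420)))
for n,(x,y) in dict(dish=(217,230),jar=(361,261),beaker=(207,135),plain=(386,294),seal=(246,276),coupl=(189,175),weight=(390,344)).items():
    p=a[y-12:y+12,x-14:x+14];q=b[y-18:y+18,x-20:x+20];r=cv2.matchTemplate(q,p,cv2.TM_CCOEFF_NORMED);print(n,np.array(cv2.minMaxLoc(r)[3])-[6,6],r.max().round(2))
st()
E
```

```text
dish [0 0] 1.0
jar [0 0] 1.0
beaker [0 0] 1.0
plain [0 0] 1.0
seal [0 0] 1.0
coupl [0 0] 1.0
weight [0 0] 1.0
t 54.95 pos [466.1 162.8 225.3] yaw -10.64 F [-0.2  0.9 -0. ] Tq [ 0.01 -0.    0.01] g 0.9
```

View pics/cmp.png

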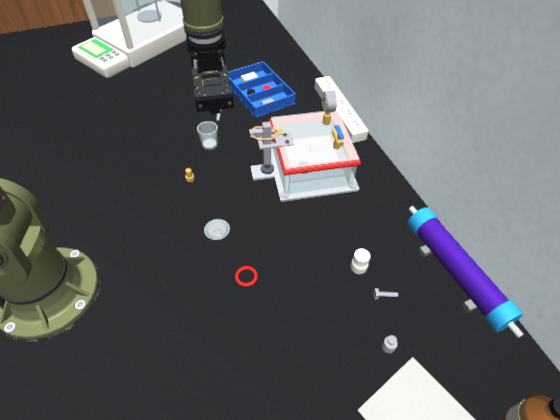

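All bystanders are unmoved, the arm is clear, and the ring is shut. Handing in.

```bash
python3 -c "
from workcell import manip
print(manip.finish_job())"
```

```text
the job is handed in; nothing more can be done
None
```

The lid is locked. The pin is through the stud with its head bearing on it, and the ring is shut over the nose. I handed the job in at about 55 s of the 72 s allowed; no verdict was reported.

**What I did**
- **Grasp:** The reported TCP sits about 28 mm below the real fingertips, found by touching the bench. Because of this my first close missed the pin, and a second one rolled it onto its edge. I set it upright again by hanging it from the ring tab, laid it down and gripped it by the head.
- **Pin:** I felt for the hole, which was 2–3 mm higher than the cameras suggested. The pin then slid in with about 6 N or less until the head stopped it. The ring was still open at that point.
- **Ring:** I let go, swung the ring over the stud with the closed fingers and pressed it down with about 10 N. Then I backed the arm off.

**Last checks**
- **Pin and ring:** The head touched the stud 22.4 mm before its axis (22 mm nominal). Pressed down, the ring stopped within about 1 mm of its shut height. In the last pictures the tab sits about 4–6 degrees below level, closest to the shut position (5.8).
- **Surroundings:** All seven bystanders are where they were, and the gripper touches nothing.

**What disagreed:** The two cameras differed by about 4 mm on the stud's position, so I relied on the feel of the hole there. The ring joint and the contact force between pin and chamber could not be measured directly. The highest wrist force during the work at the chamber was about 11 N.

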